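# Jig up a display base and stand the red egg in it

### The job

Push the loose wooden display base along the jig plate until its edges lie flush against both metal stops, the long one at its back and the short one at its left, then swing the green keeper arm fully closed over the base. After that, take the red egg on its stem out of the grey rack and stand it upright in the hole of the base, pushed fully down until its collar sits on the wood, and let go. The base must stay flush and the keeper closed; keep the egg upright on the way, leave the blue egg standing in the rack, and do not disturb the pen box, the jar or the tin.

Things in the scene. Friction and masses are not known exactly. Their poses are not given: they have to be found in the camera images.
- jig: Fixed jig: plywood plate 240 (x) x 250 (y) x 8 mm. Origin: centre of its underside, on the table; +x roughly away from the robot. Two aluminium stops, 15 mm wide, 20 mm high above the plate: back stop along y (-105 to +100), working face at x = +60 looking to -x; side stop along x (-65 to +60), working face at y = +85 looking to -y.
- stop_corner (a point): The inner corner where the two stops' working faces meet, on the plate's top (jig x 60, y 85, z 8 mm).
- base: Loose wooden block 100 (x) x 150 (y) x 28 mm high, about 0.3 kg, lying on the jig plate. Origin: centre of its underside. Starts a few cm short of both stops, somewhat turned. Fully home, its +x edge is on the back stop and its +y edge on the side stop: origin at jig x +10, y +10, z +8 mm, axes parallel to the jig's.
- base_bore (a point): Centre of the mouth of the base's round blind hole, at the base's top face (base x -5, y +30, z 28 mm). Hole 20 mm diameter, 24 mm deep.
- base_back_left (a point): Corner of the base at its +x, +y edges, half way up (14 mm above its underside); this is the corner that goes into the stop corner.
- base_back_right (a point): Corner of the base at its +x, -y edges, 14 mm above its underside.
- base_front_left (a point): Corner of the base at its -x, +y edges, 14 mm above its underside.
- keeper (a joint): Angle of the green keeper arm about its upright pivot behind the back stop, rad. 0 = closed (end stop), arm along jig -x over the base; grows opening, counter-clockwise from above; at 1.57 it points along jig -y, clear of the base. Stays where left (light friction). Arm 22 mm wide, 10 thick, reaches 92 mm from the pivot; underside 40 mm above the table, 4 above the base.
- keeper_knob (a point): Centre of the top of the black round knob standing on the arm, 80 mm from the pivot axis: 16 mm diameter, 24 mm high, its top 74 mm above the table.
- keeper_pivot (a point): Point on the keeper's pivot axis at the arm's top face (jig x 92, y -40, z 50 mm).
- red_egg: Red egg on a wooden stem, loose, 98 mm tall, 0.09 kg, upright in one of the rack's two holes. Origin: centre of the stem's foot; z up its axis. Stem 16 mm diameter, 22 long, chamfered foot; collar 32 mm diameter, 8 thick, rests on the wood; egg from 32 to 98 mm. Fully in the base, its origin is 22 mm below the base's top face.
- red_egg_belt (a point): Centre of the egg's cylindrical belt between two white lines, 67 mm above the stem's foot: 50 mm diameter, 17 mm high, the place to grip it.
- blue_egg: Blue egg on a stem, same shape and size as the red one, in the rack's other hole. Bystander.
- rack: Fixed grey rack block 190 (x) x 70 (y) x 30 mm high with two holes at x -50 and +50 mm, 20 mm diameter, 24 mm deep. Origin: centre of its underside. The stems stand in it with their collars on its top, so their feet are 8 mm above the table.
- pen_box: Loose open red box with pens, 170 x 65 x 35 mm, on the table. Origin: centre of underside. Bystander.
- varnish_jar: Loose amber glass jar with a brass cap, 60 mm diameter, 75 mm high, beyond the jig. Origin: centre of underside. Bystander.
- tin: Loose round steel tin, 70 mm diameter, 45 mm high, beyond the rack. Origin: centre of underside. Bystander.
Things that resemble listed ones, but are neither listed nor needed, are in the scene too. What is meant by the red_egg is not turquoise, and is the larger of those in its own colour.

How it is judged:
By the outcome, as a careful person would: the job done as asked, in the order asked, and still so for the second after the job is handed in, with the robot touching nothing.
It also fails if it takes over 72 s, if anything falls off the work surface, if the arm or the gripper's body presses on something with over 40 N, if the wrist force passes 120 N, or if a joint passes its speed limit or range.

### The arm

A 6-joint arm with a two-finger parallel gripper is mounted at the origin on the work surface. World frame = base frame: x ahead of the robot, y to its left, z up, the work surface at z = 0. Lengths are in m, angles in rad, forces in N, time in s.
With the tool pointing down it reaches from about 0.35 to 0.975 m from the base axis. Payload 4.9 kg.
Tool frame: the origin (TCP) lies midway between the tips of the shut fingers; the grasp point (between the pads) lies 19 mm behind it; z points along the fingers, y is the direction in which the jaws open and shut (so a half turn about z gives the same grasp; the last joint's range is limited). The gripper opens to 85 mm and grips with 20 to 120 N. Pads are 22 mm wide; open, the fingers measure 114 mm over their backs; the gripper's body (76 mm by 85 mm) begins 54 mm behind the grasp point. The pads swing forward as they close: fully open they stand 13 mm farther back than shut.
Start: joints at [1.201, 0.053, 1.613, -0, 1.476, -0.119], TCP at [0.155, 0.605, 0.231] pointing down, gripper open.
Joint ranges: [-3.01, 3.01], [-1.01, 2.22], [0.06, 2.58], [-1.02, 4.17], [0.09, 2.62], [-3.14, 3.14]. Speed limits (rad/s): [2.57, 2.57, 3.14, 3.14, 3.14, 3.14].

### API

Orientations are given as a rotation vector (axis times angle).
In Python, from station import ctrl gives the robot as it stands.
- The arm moves only by the tool play_rows, never from a script. Its argument "motion" is a list that holds one entry, the list of rows, each a list of 7 numbers: the closure, from -1 (fully open) to 1 (shut), then the shift along the tool's x, y, z in cm, then the turn, a rotation vector about the tool's x, y, z in degrees. A call has 1 to 20 rows; each row is the pose to reach, as a shift and turn from the pose measured when the call began, along the tool's axes at that moment; what a row does not reach only later rows make up. A row lasts 1/8 s, in which the tool goes at most 62.5 mm and 10.7 degrees, less where a joint would pass 70% of its speed; a pose out of reach is approached as far as the arm can. A call with a gripper value outside its range is refused whole. The fingers move at their own pace and stop on an object; "newtons" is the grip in N (left out, the last holds). Time passes only in rows, so rows that repeat a pose let the fingers close. It gives the time, the measured TCP pose, the force and the opening at its end, in the units of the state.
- ctrl.get_obs(): the state, without advancing time (a new reading comes with each control period).
- ctrl.get_image(name): name is "scene" or "top"; returns a dict with "color" (400x640x3 uint8, red, green, blue), "mtx" (3x3 intrinsics, pixels), "D" ([k1, k2, p1, p2, k3] as OpenCV has them; the pictures are not rectified), "T" (4x4, takes a point from camera to world coordinates). Camera axes: x right, y up, looking along -z (the intrinsics and any distortion apply to the point x, -y, -z); pixel columns grow to the right and rows downward; lengths in m; the calibration is good to about 2 mm. A picture is of the moment at which its call begins. There is no depth.
- ctrl.finish_job(): hands the job in, once; it reports no verdict.
The state is a dict: "t": time; "q": joint angles; "dq": joint speeds; "effort": joint torques, N m; "tool_pos": TCP position; "tool_rot": TCP orientation; "contact_force": force on the tool from outside, world axes, zero at the start; "wrist_torque": the same for the moment, N m; "opening": finger opening in m.
Only numpy, scipy, OpenCV 4.12 (cv2) and the standard library are available. Lean on these libraries where they do the work, as an engineer would, in place of code of your own. Each camera call takes 0.05 s, during which the arm holds its last target.

## Working session

There is one attempt and no reset: what is moved stays moved. The work goes in short steps, Python scripts to look and compute and a tool call to move; the robot and the scene stay as the last step left them, time stands still between calls to the robot, and variables do not carry over. Pictures are saved under pics/ and viewed, and the job is handed in when it is done.

Besides the shell and the picture viewer there is one more tool, called in YAML: its name, and indented under it one key for each argument. play_rows: Moves the arm, as the interface text tells. Its arguments: {"type":"object","properties":{"motion":{"type":"array"},"newtons":{"type":"number"}},"required":["motion"]}

```bash
ls; mkdir -p pics; python3 - <<'E'
from station import ctrl
import cv2,numpy as np
print(ctrl.get_obs())
for n in("scene","top"):
    r=ctrl.get_image(n); cv2.imwrite(f"pics/{n}0.png",r["color"][:,:,::-1]); print(n,r["mtx"],r["D"],r["T"])
E
```

```text
pics
{'t': 0.0, 'q': array([ 1.20102165e+00,  5.33628986e-02,  1.61431910e+00, -5.16799884e-06,
        1.47598221e+00, -1.18981129e-01]), 'dq': array([-2.36849118e-04,  4.89190448e-05,  5.80149501e-04, -2.78972545e-04,
        3.65878854e-05,  9.68569371e-04]), 'effort': array([ 1.92663215e-04, -3.93698072e+01, -3.70165980e+01, -1.54681502e-04,
        7.30950764e-03, -8.22176077e-06]), 'tool_pos': array([0.15486855, 0.60485924, 0.23004427]), 'tool_rot': array([-0.39285094, -3.11643144,  0.00315877]), 'contact_force': array([ 0.30994826, -0.26593708,  0.17703256]), 'wrist_torque': array([-0.01615184,  0.03804916,  0.05073159]), 'opening': 0.0852068265529691}
scene [[453.14946396   0.         318.25774968]
 [  0.         453.14946396 196.6661032 ]
 [  0.           0.           1.        ]] [-0.05404898  0.          0.          0.          0.        ] [[-0.84539719 -0.27302348  0.45908798  1.16288242]
 [ 0.53413125 -0.43649414  0.72400047  0.95707732]
 [ 0.00272008  0.85728119  0.51484129  0.75614898]
 [ 0.          0.          0.          1.        ]]
top [[375.66576169   0.         319.0156265 ]
 [  0.         375.66576169 195.82016437]
 [  0.           0.           1.        ]] [-0.03936643  0.          0.          0.          0.        ] [[-0.00807793  0.99844136 -0.05522322  0.52147358]
 [-0.9997146  -0.00930521 -0.0220032  -0.01019744]
 [-0.02248277  0.05502971  0.99823156  1.138004  ]
 [ 0.          0.          0.          1.        ]]
```

View pics/scene0.png

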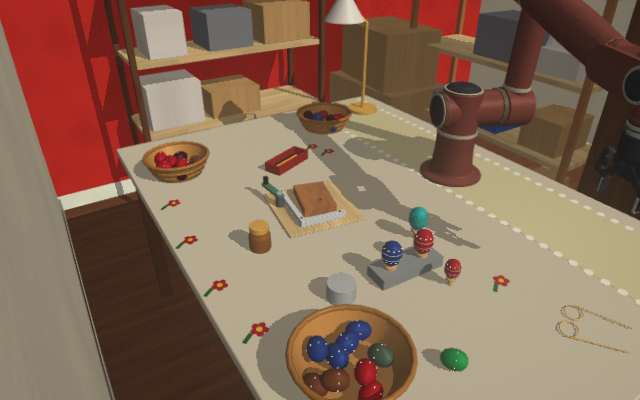

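View pics/top0.png

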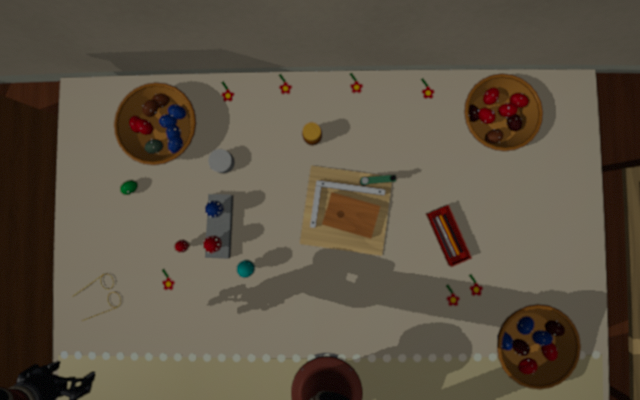

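The top view shows the jig around (347,210), with the base at about (352,213) and the keeper open to the right (knob about 393,178). The rack is at (219,226) with the red egg nearer the robot at (213,244). Next I'll enlarge the crops to measure.

```bash
cat > h.py <<'E'
from station import ctrl
import cv2,numpy as np
F=np.diag([1,-1,-1.])
def grab(n): return ctrl.get_image(n)
def ray(r,uv):
    p=cv2.undistortPoints(np.array(uv,float).reshape(-1,1,2),r["mtx"],r["D"]).reshape(-1,2)
    d=np.c_[p,np.ones(len(p))]@F@r["T"][:3,:3].T
    return r["T"][:3,3],d
def onz(r,uv,z):
    o,d=ray(r,uv); return o+d*((z-o[2])/d[:,2])[:,None]
def proj(r,P):
    P=np.atleast_2d(P).astype(float); c=(P-r["T"][:3,3])@r["T"][:3,:3]@F
    return cv2.projectPoints(c.reshape(-1,1,3),np.zeros(3),np.zeros(3),r["mtx"],r["D"])[0].reshape(-1,2)
def crop(r,x0,y0,x1,y1,s,name,pts=None):
    im=cv2.resize(r["color"][y0:y1,x0:x1,::-1],None,fx=s,fy=s,interpolation=cv2.INTER_CUBIC)
    im=cv2.convertScaleAbs(im,alpha=1.4)
    if pts is not None:
        for p in pts: cv2.drawMarker(im,tuple(int(v) for v in ((p-[x0,y0]+.5)*s)),(255,0,255),0,9,1)
    cv2.imwrite("pics/"+name,im)
def tri(r1,u1,r2,u2):
    o1,d1=ray(r1,[u1]);o2,d2=ray(r2,[u2]);d1=d1[0];d2=d2[0]
    A=np.c_[d1,-d2];s=np.linalg.lstsq(A,o2-o1,rcond=None)[0]
    a=o1+d1*s[0];b=o2+d2*s[1]; return (a+b)/2,np.linalg.norm(a-b)
E
python3 - <<'E'
from h import *
r=grab("top"); crop(r,295,160,402,257,7,"t1.png"); crop(r,170,180,270,280,6,"t2.png")
r=grab("scene"); crop(r,255,165,375,245,6,"s1.png"); crop(r,350,195,470,295,6,"s2.png")
E
```

```text
(no output)
```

View pics/t1.png

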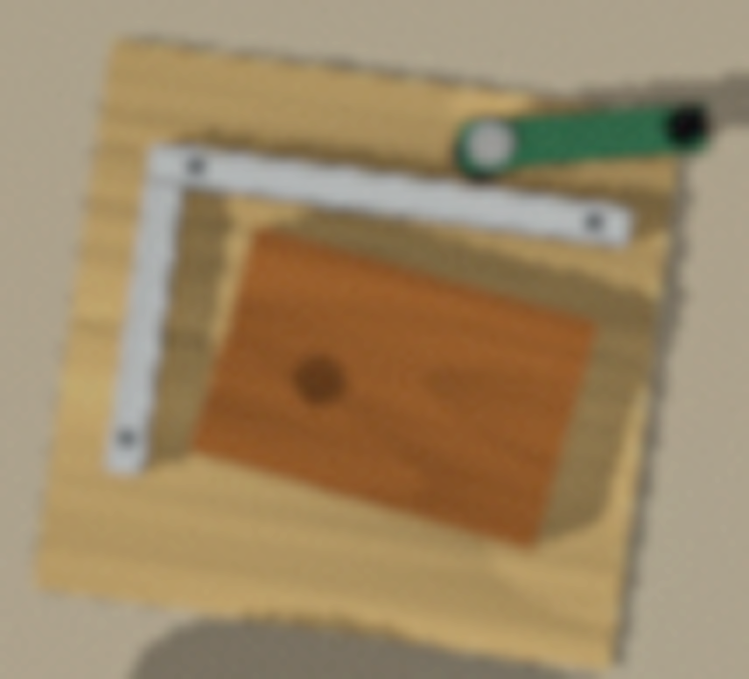

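View pics/s1.png

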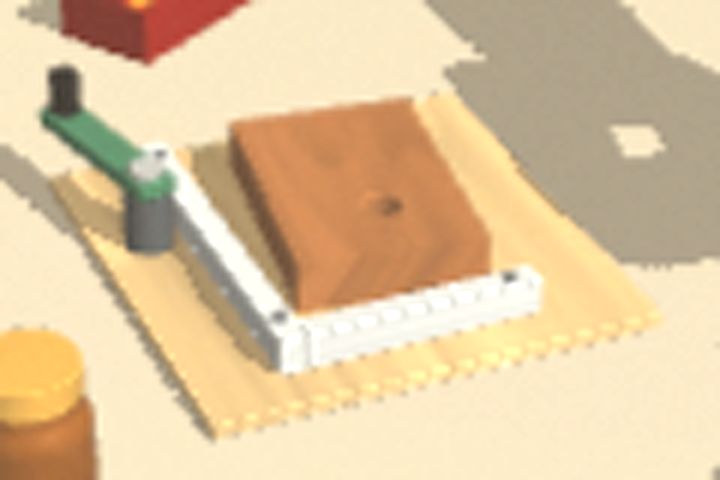

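View pics/t2.png

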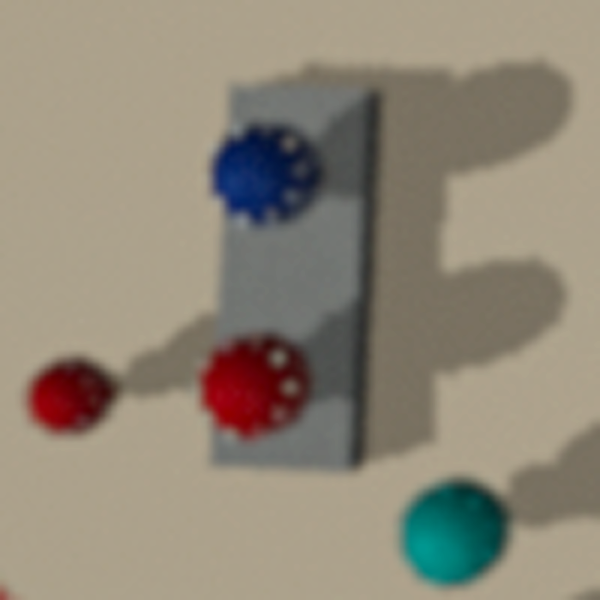

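View pics/s2.png

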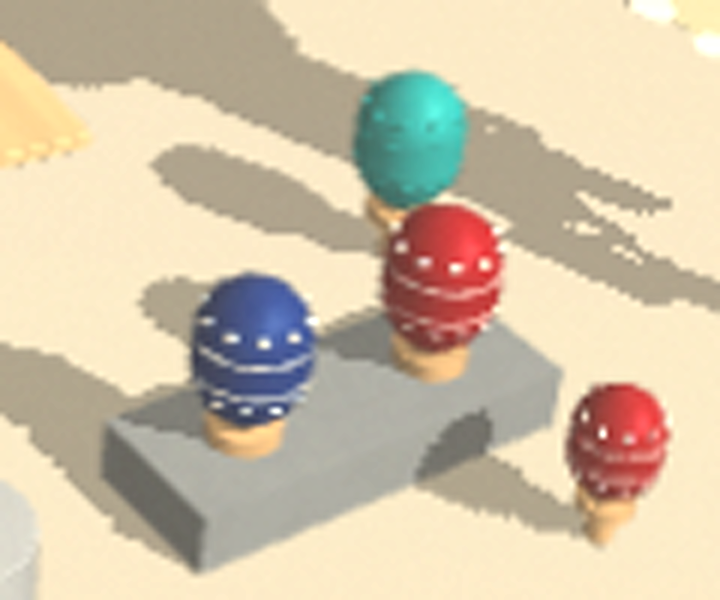

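```bash
cat > fit.py <<'E'
from h import *
def rigid(L,W):
    L=np.array(L,float);W=np.array(W,float)
    a=L-L.mean(0);b=W-W.mean(0)
    th=np.arctan2((a[:,0]*b[:,1]-a[:,1]*b[:,0]).sum(),(a*b).sum())
    R=np.array([[np.cos(th),-np.sin(th)],[np.sin(th),np.cos(th)]]);t=W.mean(0)-R@L.mean(0)
    return th,R,t,np.linalg.norm(L@R.T+t-W,axis=1)*1e3
E
python3 - <<'E'
from fit import *
np.set_printoptions(precision=4,suppress=True)
T=grab("top");S=grab("scene")
def t(c):return np.array(c)/7+[295,160]-.5
def s(c):return np.array(c)/6+[255,165]-.5
# jig: (local xyz, view, crop)
J=[((.12,.125,.008),'t',(115,38)),((-.12,.125,.008),'t',(37,587)),((-.12,-.125,.008),'t',(615,663)),
 ((.075,.100,.028),'t',(150,145)),((.075,-.105,.028),'t',(634,209)),((.06,-.105,.028),'t',(628,245)),((-.065,.1,.028),'t',(108,472)),((-.065,.085,.028),'t',(140,473)),((.06,.085,.028),'t',(182,187)),
 ((.12,.125,.008),'s',(213,437)),((-.12,.125,.008),'s',(660,320)),((.12,-.125,.008),'s',(52,180)),((-.065,.1,.028),'s',(541,283)),((.075,.1,.028),'s',(282,345))]
for v in ('t','s','ts'):
    L=[];W=[]
    for l,k,c in J:
        if k in v:
            W.append(onz(*( (T,t(c)) if k=='t' else (S,s(c))),l[2])[0,:2]);L.append(l[:2])
    th,R,tt,e=rigid(L,W);print(v,th,tt,e.round(1))
B=[((.05,.075,.036),'t',(258,230)),((.05,-.075,.036),'t',(595,325)),((-.05,-.075,.036),'t',(532,550)),((-.05,.075,.036),'t',(193,447)),
((.05,.075,.036),'s',(302,308-38)),((.05,-.075,.036),'s',(232,124)),((-.05,-.075,.036),'s',(408,99)),((-.05,.075,.036),'s',(490,238))]
for v in ('t','s'):
    L=[];W=[]
    for l,k,c in B:
        if k in v:
            W.append(onz(*( (T,t(c)) if k=='t' else (S,s(c))),l[2])[0,:2]);L.append(l[:2])
    b,Rb,tb,e=rigid(L,W);print('base',v,b,tb,e.round(1),'rel',b-th,R.T@(tb-tt)); print(np.array(W))
print('bore',onz(T,t((320,380)),.036),onz(S,s((388,206)),.036),'pred',Rb@[-.005,.03]+tb)
print('knob',onz(T,t((688,125)),.074),'pivot',onz(T,t((490,145)),.052),R@[.092,-.04]+tt)
print('knob S',onz(S,s((65,74)),.074))
def t2(c):return np.array(c)/6+[170,180]-.5
def s2(c):return np.array(c)/6+[350,195]-.5
RK=[((-.095,.035,.03),(213,465)),((-.095,-.035,.03),(357,468)),((.095,.035,.03),(231,85)),((.095,-.035,.03),(380,92))]
W=[onz(T,t2(c),.03)[0,:2] for _,c in RK]
a,Ra,ta,e=rigid([l[:2] for l,_ in RK],W);print('rack',a,ta,e,Ra@[-.05,0]+ta,Ra@[.05,0]+ta)
W=[onz(S,s2(c),.03)[0,:2] for c in [(560,372),(205,515),(105,425)]]
a,Ra,ta,e=rigid([(-.095,.035),(.095,.035),(.095,-.035)],W);print('rack S',a,ta,e,Ra@[-.05,0]+ta)
print('egg top',tri(T,t2((255,386)),S,s2((443,280))))
E
```

```text
t -0.1430587992063695 [ 0.5417 -0.0663] [1.9 1.5 2.7 1.3 0.8 1.2 0.4 1.8 1.8]
s -0.15275772505707982 [ 0.5418 -0.0595] [3.8 2.3 1.9 1.9 2.4]
ts -0.1445598145470251 [ 0.5418 -0.064 ] [4.1 3.6 3.7 1.6 2.6 2.1 2.6 1.5 2.8 7.3 5.6 5.  3.4 2.6]
base t -0.29381270654579356 [ 0.5257 -0.0786] [3.1 2.2 1.8 2.8] rel -0.14925289199876846 [-0.0139 -0.0168]
[[ 0.5923 -0.0223]
 [ 0.5512 -0.1627]
 [ 0.4577 -0.135 ]
 [ 0.5016  0.0058]]
base s -0.2812492370978988 [ 0.5246 -0.0741] [1.4 1.2 0.2 2.2] rel -0.13668942255087368 [-0.0156 -0.0125]
[[ 0.5935 -0.0145]
 [ 0.5508 -0.1594]
 [ 0.4557 -0.1325]
 [ 0.4985  0.0099]]
bore [[ 0.5292 -0.0476  0.036 ]] [[ 0.5252 -0.0433  0.036 ]] pred [ 0.5282 -0.0439]
knob [[ 0.6308 -0.1965  0.074 ]] pivot [[ 0.6256 -0.1184  0.052 ]] [ 0.6271 -0.1168]
knob S [[ 0.6312 -0.1935  0.074 ]]
rack -0.04860935803072823 [0.4969 0.3129] [1.2387 2.6466 2.7327 3.2306] [0.447  0.3153] [0.5468 0.3105]
rack S -0.04365828656882979 [0.4958 0.3181] [1.2961 2.9897 2.1706] [0.4458 0.3203]
egg top (array([0.4453, 0.3204, 0.0719]), np.float64(0.0022213950127807666))
```

```bash
cat > pl.py <<'E'
from h import *
from scipy.spatial.transform import Rotation as Ro
JY=-0.146; JT=np.array([.5418,-.063])
def jw(x,y): # jig mm -> world
    c,s=np.cos(JY),np.sin(JY); return JT+np.array([c*x-s*y,s*x+c*y])/1e3
def wj(p):
    c,s=np.cos(JY),np.sin(JY); d=(np.array(p)[:2]-JT)*1e3; return np.array([c*d[0]+s*d[1],-s*d[0]+c*d[1]])
def down(ydeg): # tool down, tool y at world angle ydeg
    a=np.radians(ydeg);y=np.array([np.cos(a),np.sin(a),0]);z=np.array([0,0,-1.]);return Ro.from_matrix(np.c_[np.cross(y,z),y,z])
def st():
    o=ctrl.get_obs();R=Ro.from_rotvec(o["tool_rot"]);y=R.as_matrix()[:,1]
    print("t %.2f tcp %s jig %s ydeg %.2f F %s M %s open %.4f q %s"%(o["t"],o["tool_pos"].round(4),wj(o["tool_pos"]).round(1),np.degrees(np.arctan2(y[1],y[0])),o["contact_force"].round(1),o["wrist_torque"].round(2),o["opening"],o["q"].round(2)));return o,R
def plan(*tg):
    o,R=st()
    for (xy,z,yd) in tg:
        d=R.inv().apply(np.r_[xy,z]-o["tool_pos"])*100; rv=(R.inv()*down(yd)).as_rotvec(degrees=True)
        print("cm",d.round(2),"deg",rv.round(2))
E
python3 - <<'E'
from pl import *
yd=90+np.degrees(JY);print(yd)
plan((jw(-115,-15),.23,yd),(jw(-115,-15),.007,yd))
E
```

```text
81.63481619108998
t 0.30 tcp [0.155  0.6052 0.2308] jig [-479.9  604.9] ydeg 75.63 F [0.2 0.2 1. ] M [ 0.04 -0.   -0.  ] open 0.0855 q [ 1.2   0.05  1.61 -0.    1.48 -0.12]
cm [-42.77 -57.83   0.13] deg [-0.04 -0.01 -6.  ]
cm [-42.77 -57.81  22.43] deg [-0.04 -0.01 -6.  ]
```

play_rows:
  motion:
    - [[-1,-16,-13.2,0,0,0,0],[-1,-32,-26.4,0,0,0,0],[-1,-32,-26.4,0,0,0,-3],[-1,-32,-26.4,0,0,0,-6],[-1,-32,-26.4,0,0,0,-6],[-1,-32,-26.4,0,0,0,-6],[-1,-32,-26.4,0,0,0,-6],[-1,-42.8,-57.8,0.1,0,0,-6],[-1,-42.8,-57.8,0.1,0,0,-6],[-1,-42.8,-57.8,0.1,0,0,-6],[-1,-42.8,-57.8,0.1,0,0,-6],[-1,-42.8,-57.8,0.1,0,0,-6],[-1,-42.8,-57.8,0.1,0,0,-6],[-1,-42.8,-57.8,0.1,0,0,-6],[-1,-42.8,-57.8,6,0,0,-6],[-1,-42.8,-57.8,12,0,0,-6],[-1,-42.8,-57.8,17,0,0,-6],[-1,-42.8,-57.8,17,0,0,-6]]

```text
t: 2.55
tool_pos: [0.4223, -0.0586, 0.0571]
tool_rot: [-0.226, -3.123, -0.003]
contact_force: [-0.7, -0.1, 0.7]
opening: 0.0853
```

```bash
python3 - <<'E'
from pl import *
o,R=st()
r=grab("top");crop(r,270,150,420,280,5,"t3.png"); r=grab("scene"); crop(r,240,130,400,250,5,"s3.png")
yd=90+np.degrees(JY)
plan((jw(-115,-15),.007,yd))
E
```

```text
t 2.55 tcp [ 0.4223 -0.0586  0.0571] jig [-118.8  -13.1] ydeg 81.73 F [-0.7 -0.1  0.7] M [ 0.    0.02 -0.01] open 0.0853 q [-0.31 -0.26  2.21 -0.    1.2  -1.74]
t 2.65 tcp [ 0.4269 -0.0605  0.0626] jig [-114.   -14.2] ydeg 81.70 F [ 0.5 -0.4 -0. ] M [-0.05 -0.01 -0.02] open 0.0853 q [-0.31 -0.26  2.2  -0.    1.2  -1.74]
cm [ 0.11 -0.08  5.56] deg [-0.04  0.06  0.07]
```

View pics/t3.png

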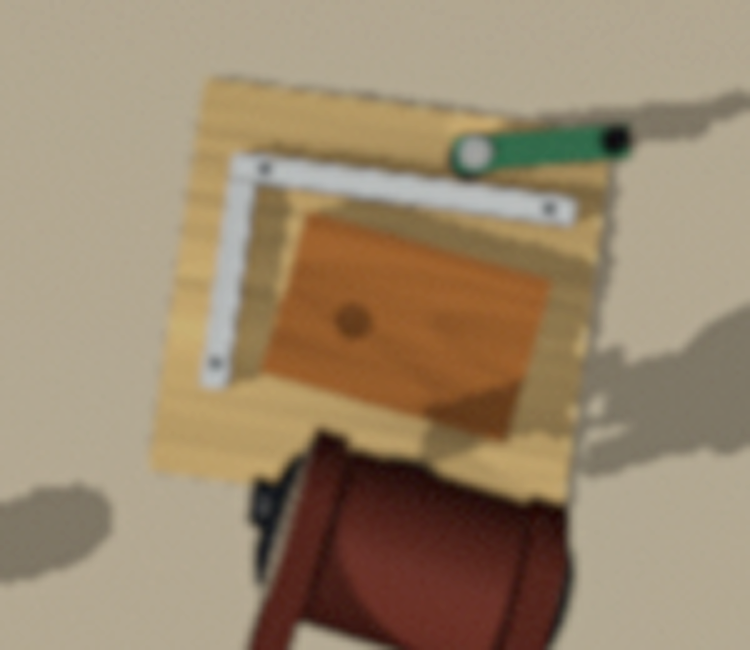

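View pics/s3.png

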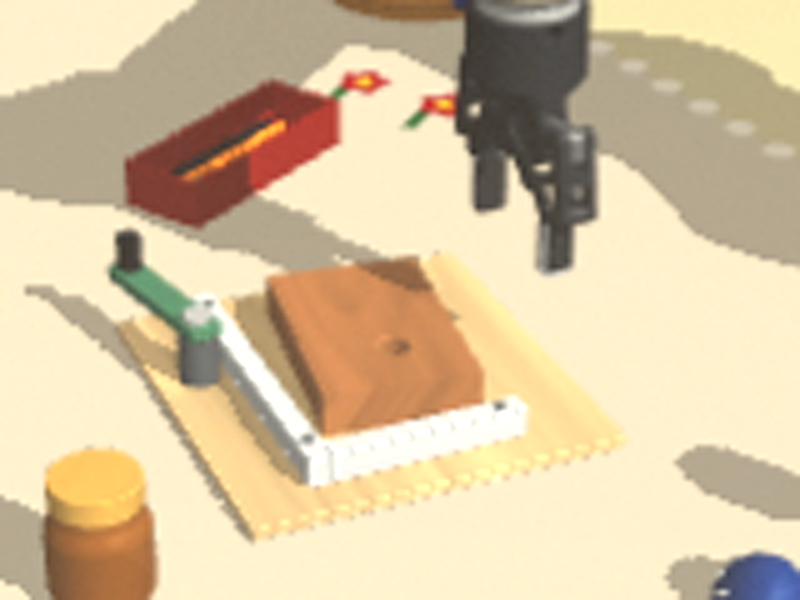

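play_rows:
  motion:
    - [[-1,0.1,-0.1,3,0,0,0],[-1,0.1,-0.1,5.5,0,0,0],[-1,0.1,-0.1,5.5,0,0,0],[-1,-1,-0.1,5.5,0,0,0],[-1,-2,-0.1,5.5,0,0,0],[-1,-2.5,-0.1,5.5,0,0,0],[-1,-3,-0.1,5.5,0,0,0],[-1,-3.4,-0.1,5.5,0,0,0],[-1,-3.8,-0.1,5.5,0,0,0],[-1,-4.2,-0.1,5.5,0,0,0],[-1,-4.5,-0.1,5.5,0,0,0],[-1,-4.8,-0.1,5.5,0,0,0],[-1,-5.1,-0.1,5.5,0,0,0],[-1,-5.4,-0.1,5.5,0,0,0],[-1,-5.4,-0.1,5.5,0,0,0]]

```text
t: 4.53
tool_pos: [0.4808, -0.0693, 0.0079]
tool_rot: [0.227, 3.132, -0.001]
contact_force: [0.9, 0.1, -0.6]
opening: 0.0851
```

```bash
python3 - <<'E'
from pl import *
r=grab("top");crop(r,270,150,420,280,5,"t4.png"); r=grab("scene"); crop(r,240,130,400,250,5,"s4.png")
yd=90+np.degrees(JY)
plan((jw(-51,-15),.007,yd))
E
```

```text
t 4.62 tcp [ 0.4807 -0.0693  0.0079] jig [-59.5 -15.1] ydeg 81.71 F [ 0.6 -1.   0.8] M [-0.    0.02 -0.04] open 0.0850 q [-0.3  -0.02  2.09 -0.    1.07 -1.72]
cm [-0.85  0.01  0.09] deg [-0.04  0.11  0.08]
```

View pics/t4.png

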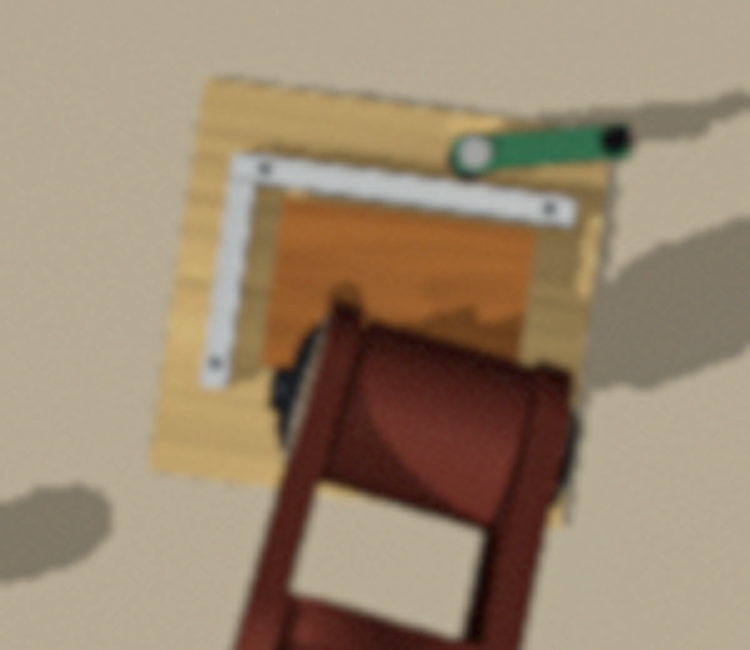

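View pics/s4.png

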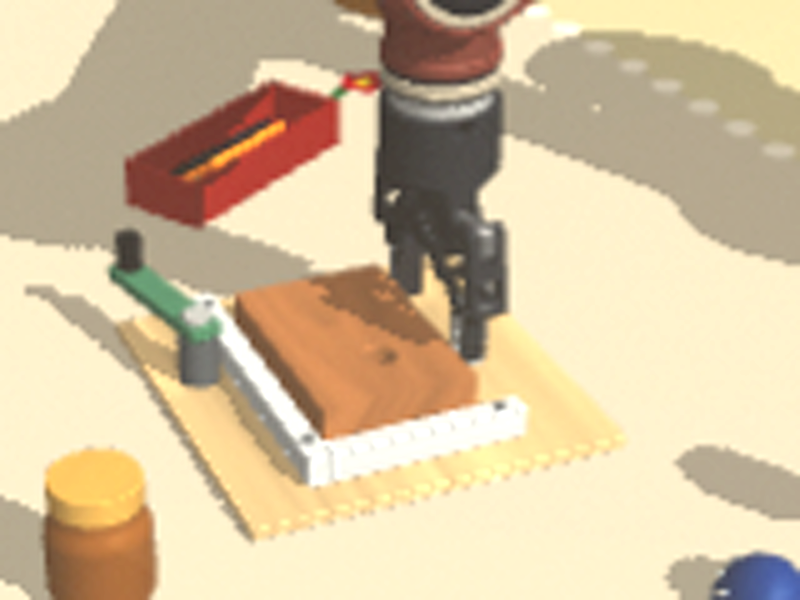

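The base is now nearly parallel to the back stop and a few mm short of it. I'll keep pushing until the force rises.

play_rows:
  motion:
    - [[-1,-0.2,0,0,0,0,0],[-1,-0.4,0,0,0,0,0],[-1,-0.6,0,0,0,0,0],[-1,-0.7,0,0,0,0,0],[-1,-0.8,0,0,0,0,0],[-1,-0.8,0,0,0,0,0]]

```text
t: 5.38
tool_pos: [0.4881, -0.0704, 0.0078]
tool_rot: [0.227, 3.133, -0.001]
contact_force: [-4.8, 0.4, 3.6]
opening: 0.0853
```

```bash
python3 - <<'E'
from pl import *
st()
E
```

```text
t 5.38 tcp [ 0.4881 -0.0704  0.0078] jig [-52.1 -15.1] ydeg 81.71 F [-4.8  0.4  3.6] M [ 0.1   0.71 -0.11] open 0.0853 q [-0.29 -0.    2.08 -0.    1.07 -1.72]
```

Force is rising at jig x ≈ −52, right where the stop was expected. Pressing a bit more.

play_rows:
  motion:
    - [[-1,-0.15,0,0,0,0,0],[-1,-0.3,0,0,0,0,0],[-1,-0.3,0,0,0,0,0]]

```text
t: 5.75
tool_pos: [0.4881, -0.0703, 0.0072]
tool_rot: [-0.227, -3.125, -0.0]
contact_force: [-14.2, 1.3, 9.9]
opening: 0.0854
```

```bash
python3 - <<'E'
from pl import *
st()
r=grab("top");crop(r,270,150,420,280,5,"t5.png"); 
E
```

```text
t 5.75 tcp [ 0.4881 -0.0703  0.0072] jig [-52.1 -15. ] ydeg 81.69 F [-14.2   1.3   9.9] M [ 0.04  1.94 -0.34] open 0.0854 q [-0.29  0.    2.07 -0.    1.08 -1.72]
```

View pics/t5.png

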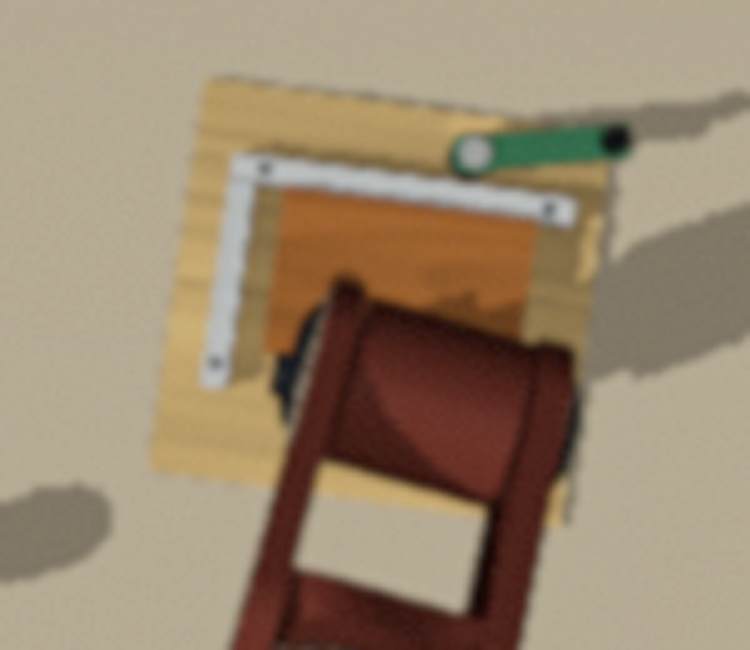

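```bash
python3 - <<'E'
from pl import *
plan((jw(-75,-15),.09,81.7),(jw(5,-125),.09,-8.35),(jw(5,-125),.014,-8.35))
E
```

```text
t 5.80 tcp [ 0.4881 -0.0703  0.0072] jig [-52.1 -15. ] ydeg 81.69 F [-13.7   1.    9.8] M [-0.01  1.94 -0.24] open 0.0855 q [-0.29  0.    2.07 -0.    1.08 -1.72]
cm [ 2.35 -0.   -8.26] deg [-0.03 -0.45 -0.01]
cm [ -5.64 -11.01  -8.32] deg [-0.38 -0.33 90.04]
cm [ -5.7  -11.    -0.72] deg [-0.38 -0.33 90.04]
```

play_rows:
  motion:
    - [[-1,1.5,0,0,0,0,0],[-1,2.3,0,-2,0,0,0],[-1,2.3,0,-8.3,0,0,0],[-0.2,2.3,-3,-8.3,0,0,10],[-0.2,2.3,-7,-8.3,0,0,20],[-0.2,2.3,-11,-8.3,0,0,30],[-0.2,0,-11,-8.3,0,0,40],[-0.2,-3,-11,-8.3,0,0,50],[-0.2,-5.6,-11,-8.3,0,0,60],[-0.2,-5.6,-11,-8.3,0,0,70],[-0.2,-5.6,-11,-8.3,0,0,80],[-0.2,-5.6,-11,-8.3,0,0,90],[-0.2,-5.6,-11,-8.3,0,0,90],[-0.2,-5.7,-11,-5,0,0,90],[-0.2,-5.7,-11,-2,0,0,90],[-0.2,-5.7,-11,-2,0,0,90]]

```text
t: 7.8
tool_pos: [0.5265, -0.1863, 0.0242]
tool_rot: [-2.366, -2.05, 0.012]
contact_force: [-0.9, 0.3, -0.4]
opening: 0.0514
```

```bash
python3 - <<'E'
from pl import *
plan((jw(5,-125),.014,-8.35),(jw(5,-76),.014,-8.35))
r=grab("top");crop(r,270,150,420,280,5,"t6.png"); r=grab("scene"); crop(r,240,130,400,250,5,"s6.png")
E
```

```text
t 7.80 tcp [ 0.5265 -0.1863  0.0242] jig [   2.8 -124.2] ydeg -8.18 F [-0.9  0.3 -0.4] M [ 0.03  0.03 -0.03] open 0.0514 q [-0.47  0.13  1.91 -0.    1.12 -0.33]
cm [-0.08  0.23  1.02] deg [-0.74 -0.07  0.17]
cm [4.82 0.25 1.02] deg [-0.74 -0.07  0.17]
```

View pics/t6.png

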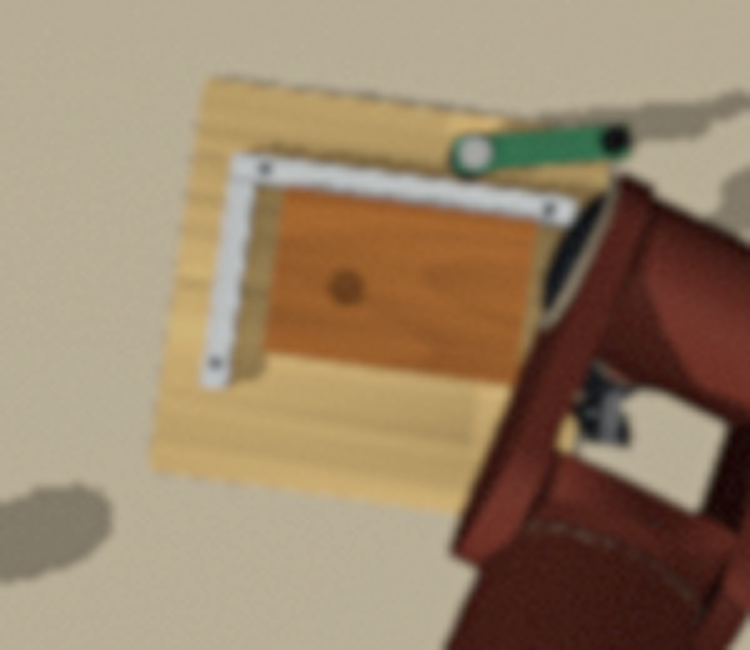

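View pics/s6.png

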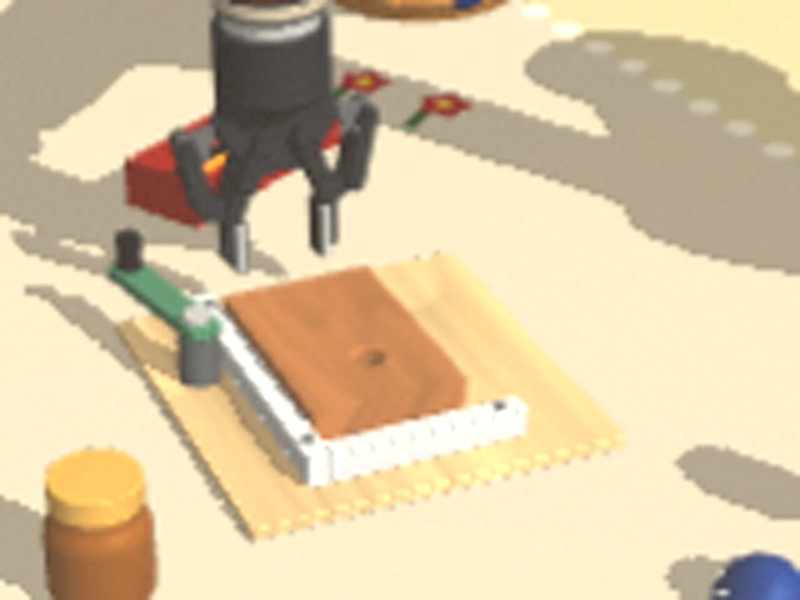

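The base now sits against the back stop, with a gap of about 15 mm to the side stop. Next I'll lower the fingers and push in jig +y.

play_rows:
  motion:
    - [[-0.2,0,0.2,0.6,0,0,0],[-0.2,0,0.2,1,0,0,0],[-0.2,1,0.2,1,0,0,0],[-0.2,2,0.2,1,0,0,0],[-0.2,2.5,0.2,1,0,0,0],[-0.2,3,0.2,1,0,0,0],[-0.2,3.3,0.2,1,0,0,0],[-0.2,3.6,0.2,1,0,0,0],[-0.2,3.9,0.2,1,0,0,0],[-0.2,4.1,0.2,1,0,0,0],[-0.2,4.3,0.2,1,0,0,0],[-0.2,4.5,0.2,1,0,0,0],[-0.2,4.6,0.2,1,0,0,0],[-0.2,4.6,0.2,1,0,0,0]]

```text
t: 9.65
tool_pos: [0.5377, -0.1422, 0.0175]
tool_rot: [-2.372, -2.053, 0.008]
contact_force: [-0.3, -2.2, 0.5]
opening: 0.0517
```

```bash
python3 - <<'E'
from pl import *
st()
E
```

```text
t 9.65 tcp [ 0.5377 -0.1422  0.0175] jig [  7.4 -78.9] ydeg -8.23 F [-0.3 -2.2  0.5] M [-0.18  0.03 -0.01] open 0.0517 q [-0.39  0.13  1.92 -0.    1.1  -0.25]
```

play_rows:
  motion:
    - [[-0.2,0.15,0,0,0,0,0],[-0.2,0.3,0,0,0,0,0],[-0.2,0.45,0,0,0,0,0],[-0.2,0.6,0,0,0,0,0],[-0.2,0.6,0,0,0,0,0]]

```text
t: 10.28
tool_pos: [0.5378, -0.1394, 0.0177]
tool_rot: [-2.374, -2.056, 0.016]
contact_force: [-4.7, -13.3, 0.9]
opening: 0.0512
```

```bash
python3 - <<'E'
from pl import *
st()
r=grab("top");crop(r,270,150,420,280,5,"t7.png"); r=grab("scene"); crop(r,240,130,400,250,5,"s7.png")
E
```

```text
t 10.28 tcp [ 0.5378 -0.1394  0.0177] jig [  7.2 -76.1] ydeg -8.23 F [ -4.7 -13.3   0.9] M [-2.1   0.62 -0.25] open 0.0512 q [-0.38  0.13  1.92 -0.01  1.1  -0.24]
```

View pics/t7.png

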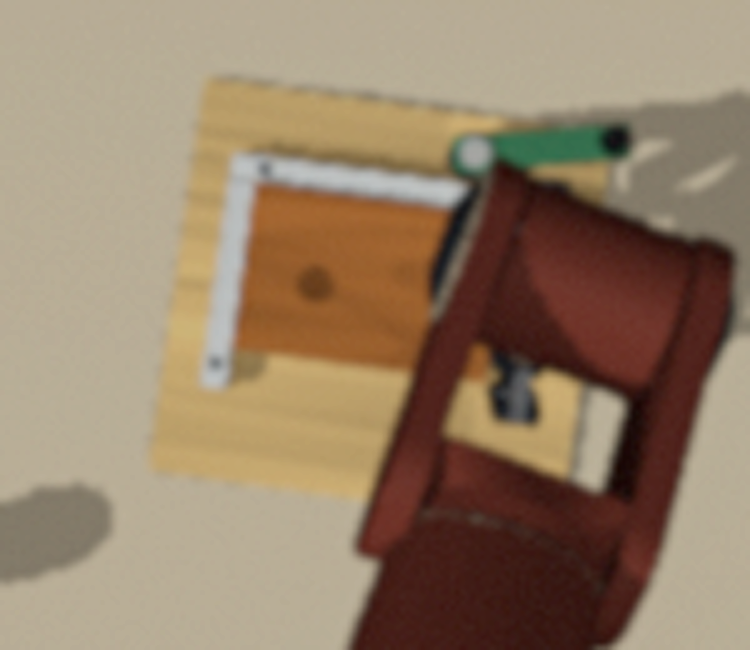

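View pics/s7.png

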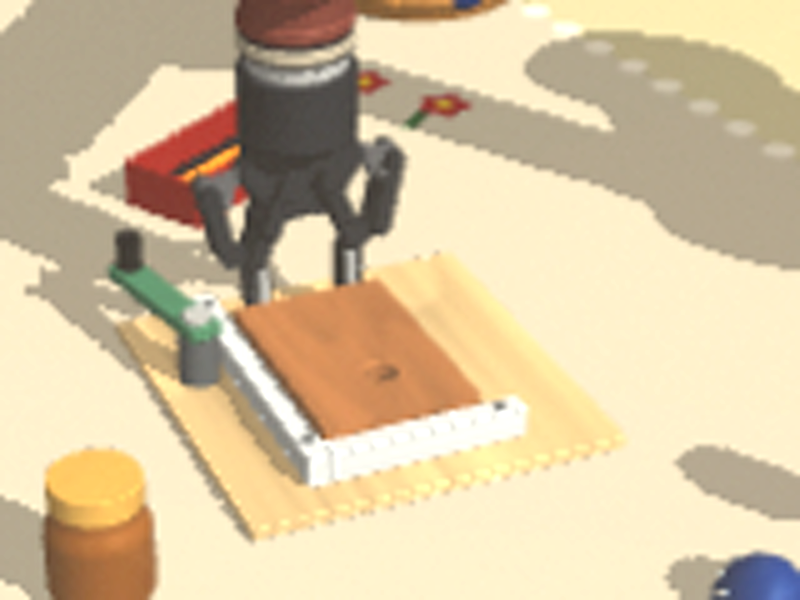

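```bash
python3 - <<'E'
from pl import *
plan((jw(-75,10),.09,81.64),(jw(-75,10),.010,81.64))
E
```

```text
t 10.38 tcp [ 0.5378 -0.1394  0.0176] jig [  7.1 -76.1] ydeg -8.24 F [ -4.3 -13.1   0.5] M [-2.08  0.57 -0.24] open 0.0512 q [-0.38  0.13  1.92 -0.01  1.1  -0.24]
cm [ 8.58 -8.25 -7.23] deg [-6.400e-01 -3.000e-02 -8.988e+01]
cm [ 8.64 -8.19  0.77] deg [-6.400e-01 -3.000e-02 -8.988e+01]
```

play_rows:
  motion:
    - [[-0.2,-1.5,0,0,0,0,0],[-0.2,-1.5,0,-2,0,0,0],[-0.2,-1.5,0,-7.2,0,0,0],[-0.2,-1.5,-3,-7.2,0,0,-10],[-1,-1.5,-7,-7.2,0,0,-20],[-1,1,-8.2,-7.2,0,0,-30],[-1,4,-8.2,-7.2,0,0,-40],[-1,7,-8.2,-7.2,0,0,-50],[-1,8.6,-8.2,-7.2,0,0,-60],[-1,8.6,-8.2,-7.2,0,0,-70],[-1,8.6,-8.2,-7.2,0,0,-80],[-1,8.6,-8.2,-7.2,0,0,-90],[-1,8.6,-8.2,-7.2,0,0,-90],[-1,8.6,-8.2,-4,0,0,-90],[-1,8.6,-8.2,-1,0,0,-90],[-1,8.6,-8.2,0.7,0,0,-90],[-1,8.6,-8.2,0.7,0,0,-90]]

```text
t: 12.5
tool_pos: [0.468, -0.0422, 0.0098]
tool_rot: [-0.227, -3.123, 0.009]
contact_force: [-0.3, -0.4, 0.2]
opening: 0.0854
```

```bash
python3 - <<'E'
from pl import *
plan((jw(-52,10),.010,81.64))
r=grab("top");crop(r,270,150,420,280,5,"t8.png"); 
E
```

```text
t 12.50 tcp [ 0.468  -0.0422  0.0098] jig [-76.    9.9] ydeg 81.69 F [-0.3 -0.4  0.2] M [-0.04 -0.02  0.07] open 0.0854 q [-0.24 -0.06  2.12 -0.01  1.08 -1.67]
cm [-2.4   0.01 -0.04] deg [-0.36 -0.57  0.05]
```

View pics/t8.png

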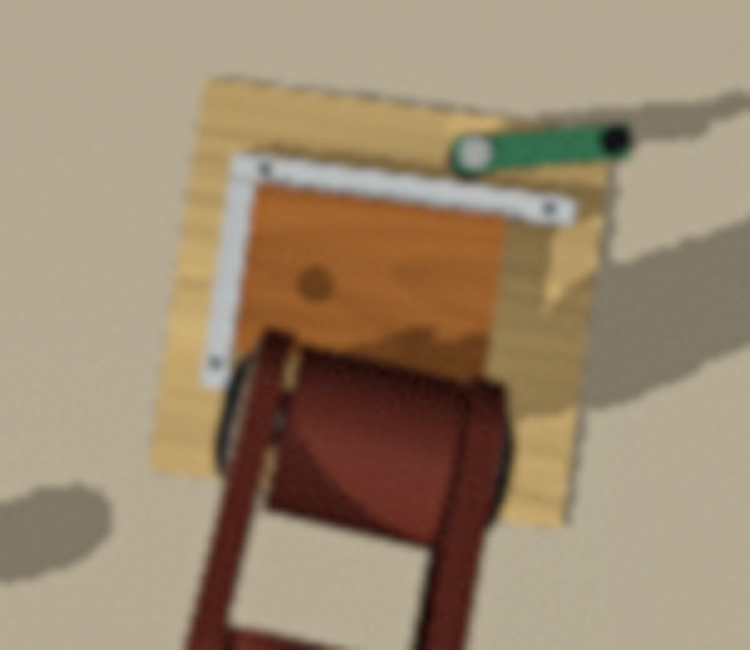

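play_rows:
  motion:
    - [[-1,-1,0,0,0,0,0],[-1,-1.8,0,0,0,0,0],[-1,-2.1,0,0,0,0,0],[-1,-2.4,0,0,0,0,0],[-1,-2.7,0,0,0,0,0],[-1,-2.7,0,0,0,0,0]]

```text
t: 13.3
tool_pos: [0.4916, -0.0458, 0.0098]
tool_rot: [-0.227, -3.114, 0.008]
contact_force: [-14.1, 1.7, 11.4]
opening: 0.0853
```

```bash
python3 - <<'E'
from pl import *
st()
E
```

```text
t 13.30 tcp [ 0.4916 -0.0458  0.0098] jig [-52.2   9.8] ydeg 81.67 F [-14.1   1.7  11.4] M [-0.17  2.17 -0.42] open 0.0853 q [-0.24  0.01  2.06 -0.01  1.09 -1.66]
```

```bash
python3 - <<'E'
from pl import *
T=grab("top");S=grab("scene")
# knob: dark top; use both
kt=np.array((615,140))/5+[270,150]-.5; ks=np.array((128,236))/5+[240,130]-.5
kk=(onz(T,[kt],.074)[0]+onz(S,[ks],.074)[0])/2
kj=wj(kk);print(kk,kj, onz(T,[kt],.074)[0],onz(S,[ks],.074)[0])
d=kj-[92,-40];k=np.arctan2(-d[1],-d[0]);print(np.hypot(*d),k)
plan((kk[:2],.12,90+np.degrees(k+JY)-180),(kk[:2],.057,90+np.degrees(k+JY)-180))
E
```

```text
[ 0.63095767 -0.19516832  0.074     ] [ 107.43720873 -117.7913471 ] [ 0.63044384 -0.19568514  0.074     ] [ 0.63147151 -0.1946515   0.074     ]
79.30826626234935 1.7666950714903156
t 13.40 tcp [ 0.4916 -0.0458  0.0098] jig [-52.2   9.8] ydeg 81.67 F [-14.9   1.8  10.6] M [-0.17  2.19 -0.41] open 0.0854 q [-0.24  0.01  2.06 -0.01  1.09 -1.66]
cm [-15.75 -12.84 -11.24] deg [-1.07 -0.64 78.81]
cm [-15.87 -12.8   -4.94] deg [-1.07 -0.64 78.81]
```

play_rows:
  motion:
    - [[-1,1.5,0,0,0,0,0],[-1,2,0,-3,0,0,0],[-1,2,0,-9,0,0,0],[-1,0,-1,-11.2,-1,-0.6,10],[0.05,-3,-3,-11.2,-1,-0.6,20],[0.05,-7,-6,-11.2,-1,-0.6,30],[0.05,-11,-9,-11.2,-1,-0.6,40],[0.05,-14,-12,-11.2,-1,-0.6,50],[0.05,-15.8,-12.8,-11.2,-1,-0.6,60],[0.05,-15.8,-12.8,-11.2,-1,-0.6,70],[0.05,-15.8,-12.8,-11.2,-1,-0.6,79],[0.05,-15.8,-12.8,-11.2,-1,-0.6,79],[0.05,-15.8,-12.8,-11.2,-1,-0.6,79],[0.05,-15.8,-12.8,-11.2,-1,-0.6,79]]

```text
t: 15.15
tool_pos: [0.6315, -0.1948, 0.1196]
tool_rot: [-2.167, -2.273, 0.002]
contact_force: [-0.2, 0.1, -0.3]
opening: 0.0404
```

```bash
python3 - <<'E'
from pl import *
plan(((.631,-.1952),.057,2.86))
r=grab("scene"); crop(r,240,130,400,250,5,"s9.png")
E
```

```text
t 15.15 tcp [ 0.6315 -0.1948  0.1196] jig [ 108.  -117.3] ydeg 2.74 F [-0.2  0.1 -0.3] M [ 0.02  0.03 -0.  ] open 0.0404 q [-0.41  0.22  1.62 -0.    1.3  -0.46]
cm [-0.04 -0.05  6.26] deg [-0.07  0.01 -0.12]
```

View pics/s9.png

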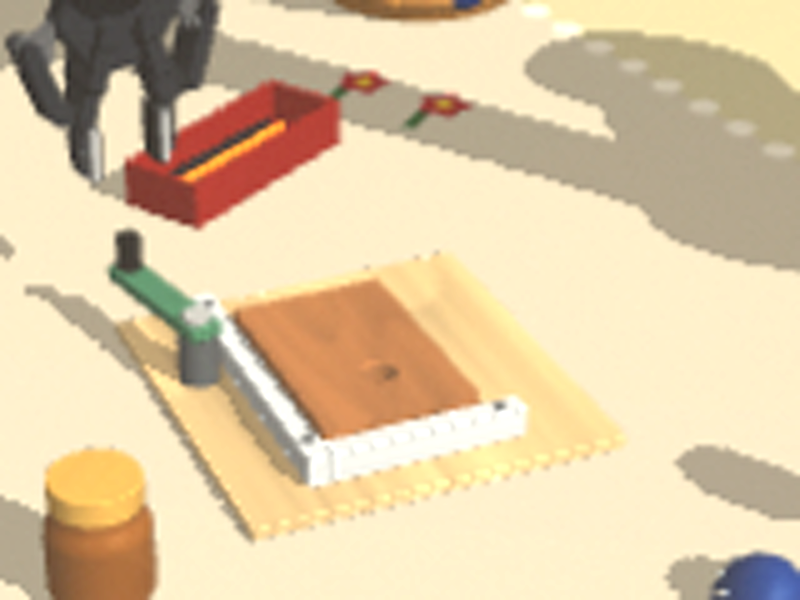

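play_rows:
  motion:
    - [[0.05,0,0,3,0,0,0],[0.05,0,0,5,0,0,0],[0.05,0,0,6.2,0,0,0],[0.05,0,0,6.2,0,0,0],[0.42,0,0,6.2,0,0,0],[0.42,0,0,6.2,0,0,0],[0.42,0,0,6.2,0,0,0]]

```text
t: 16.08
tool_pos: [0.6319, -0.195, 0.0585]
tool_rot: [2.168, 2.273, -0.001]
contact_force: [0.1, -0.0, -0.3]
opening: 0.025
```

```bash
python3 - <<'E'
from pl import *
r=grab("scene"); crop(r,240,130,340,210,7,"s10.png")
# arc about pivot
K=[1.767-0.15*i for i in range(0,12)]+[0,-.04]
piv=jw(92,-40)
plan(*[(piv+.08*np.array([np.cos(np.pi+k+JY),np.sin(np.pi+k+JY)]),.057,90+np.degrees(k+JY)-180) for k in K])
E
```

```text
t 16.12 tcp [ 0.6319 -0.195   0.0584] jig [ 108.3 -117.5] ydeg 2.73 F [-1.1  0.7 -0. ] M [ 0.   -0.02  0.03] open 0.0248 q [-0.41  0.29  1.65 -0.    1.2  -0.46]
cm [-0.08 -0.09  0.14] deg [-0.02  0.05 -0.15]
cm [ 0.   -1.28  0.14] deg [-0.01  0.05  8.44]
cm [ 0.27 -2.45  0.14] deg [-1.000e-02  5.000e-02  1.704e+01]
cm [ 0.7  -3.57  0.14] deg [-0.    0.05 25.63]
cm [ 1.3  -4.61  0.14] deg [-0.    0.05 34.23]
cm [ 2.05 -5.55  0.14] deg [ 0.    0.05 42.82]
cm [ 2.93 -6.36  0.14] deg [1.000e-02 5.000e-02 5.142e+01]
cm [ 3.92 -7.04  0.13] deg [1.000e-02 5.000e-02 6.001e+01]
cm [ 5.   -7.56  0.13] deg [2.00e-02 5.00e-02 6.86e+01]
cm [ 6.14 -7.91  0.13] deg [2.00e-02 5.00e-02 7.72e+01]
cm [ 7.33 -8.09  0.13] deg [2.000e-02 5.000e-02 8.579e+01]
cm [ 8.53 -8.09  0.13] deg [3.000e-02 5.000e-02 9.439e+01]
cm [ 9.46 -7.96  0.13] deg [3.0000e-02 5.0000e-02 1.0109e+02]
cm [ 9.77 -7.89  0.13] deg [3.0000e-02 5.0000e-02 1.0338e+02]
```

View pics/s10.png

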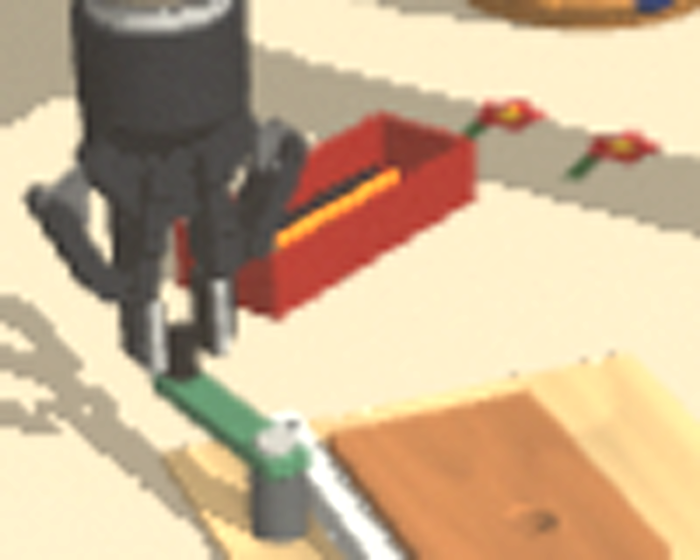

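The knob sits between the fingers, so I can sweep it along the arc.

play_rows:
  motion:
    - [[0.42,0,-1.28,0,0,0,8.5],[0.42,0.27,-2.45,0,0,0,17],[0.42,0.7,-3.57,0,0,0,25.6],[0.42,1.3,-4.61,0,0,0,34.2],[0.42,2.05,-5.55,0,0,0,42.8],[0.42,2.93,-6.36,0,0,0,51.4],[0.42,3.92,-7.04,0,0,0,60],[0.42,5,-7.56,0,0,0,68.6],[0.42,6.14,-7.91,0,0,0,77.2],[0.42,7.33,-8.09,0,0,0,85.8],[0.42,8.53,-8.09,0,0,0,94.4],[0.42,9,-8.04,0,0,0,98],[0.42,9.46,-7.96,0,0,0,101.1],[0.42,9.46,-7.96,0,0,0,101.1],[0.42,9.46,-7.96,0,0,0,101.1]]

```text
t: 18.0
tool_pos: [0.5479, -0.1044, 0.0585]
tool_rot: [3.132, -0.228, 0.0]
contact_force: [-0.0, -0.6, -0.5]
opening: 0.0245
```

```bash
python3 - <<'E'
from pl import *
st()
r=grab("top");crop(r,270,150,420,280,5,"t11.png"); r=grab("scene"); crop(r,240,130,400,250,5,"s11.png")
E
```

```text
t 18.00 tcp [ 0.5479 -0.1044  0.0585] jig [ 12.1 -40. ] ydeg -98.34 F [-0.  -0.6 -0.5] M [0.05 0.02 0.05] open 0.0245 q [-0.32  0.07  1.9  -0.    1.17  1.4 ]
```

View pics/s11.png

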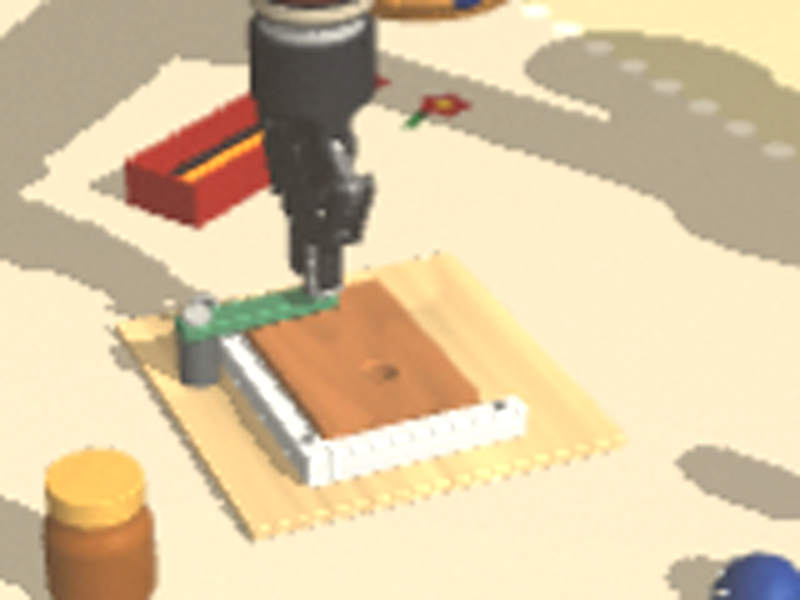

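play_rows:
  motion:
    - [[0.42,0,-0.2,0,0,0,0],[0.42,0,-0.4,0,0,0,0],[0.42,0,-0.6,0,0,0,0],[0.42,0,-0.7,0,0,0,0],[0.42,0,-0.7,0,0,0,0]]

```text
t: 18.73
tool_pos: [0.5484, -0.0997, 0.0583]
tool_rot: [3.128, -0.228, -0.001]
contact_force: [-2.9, -9.4, -1.3]
opening: 0.0247
```

```bash
python3 - <<'E'
from pl import *
st()
E
```

```text
t 18.73 tcp [ 0.5484 -0.0997  0.0583] jig [ 11.9 -35.3] ydeg -98.33 F [-2.9 -9.4 -1.3] M [-1.42  0.4  -0.05] open 0.0247 q [-0.31  0.07  1.91 -0.01  1.17  1.41]
```

Hard end stop at knob jig y ≈ −39.6, so the keeper is closed. I'll back off and lift away.

play_rows:
  motion:
    - [[0.42,0,0.4,0,0,0,0],[0.42,0,0.4,0,0,0,0],[0.25,0,0.4,0,0,0,0],[0.25,0,0.4,-2,0,0,0],[0.25,0,0.4,-5,0,0,0],[0.25,0,0.4,-10,0,0,0],[-1,0,-5,-14,0,0,0],[-1,0,-11,-14,0,0,0],[-1,0,-17,-14,0,0,0],[-1,0,-20,-14,0,0,0],[-1,0,-20,-14,0,0,0],[-1,0,-20,-14,0,0,0]]

```text
t: 20.23
tool_pos: [0.5777, 0.0986, 0.198]
tool_rot: [3.127, -0.228, 0.0]
contact_force: [-0.2, 0.1, -0.3]
opening: 0.0854
```

```bash
python3 - <<'E'
from pl import *
st()
r=grab("top");crop(r,280,150,410,260,6,"t12.png"); crop(r,170,180,270,280,6,"t12b.png");r=grab("scene"); crop(r,250,165,380,245,6,"s12.png");crop(r,350,195,470,295,6,"s12b.png")
E
```

```text
t 20.23 tcp [0.5777 0.0986 0.198 ] jig [ 12.  165.1] ydeg -98.33 F [-0.2  0.1 -0.3] M [ 0.01 -0.02 -0.01] open 0.0854 q [ 0.04 -0.02  1.74 -0.01  1.42  1.76]
```

View pics/t12.png

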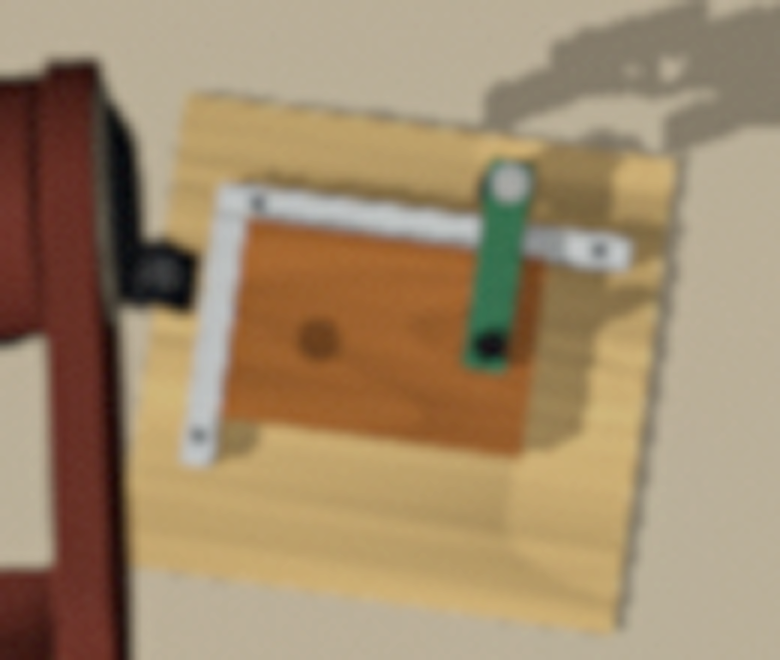

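View pics/s12.png

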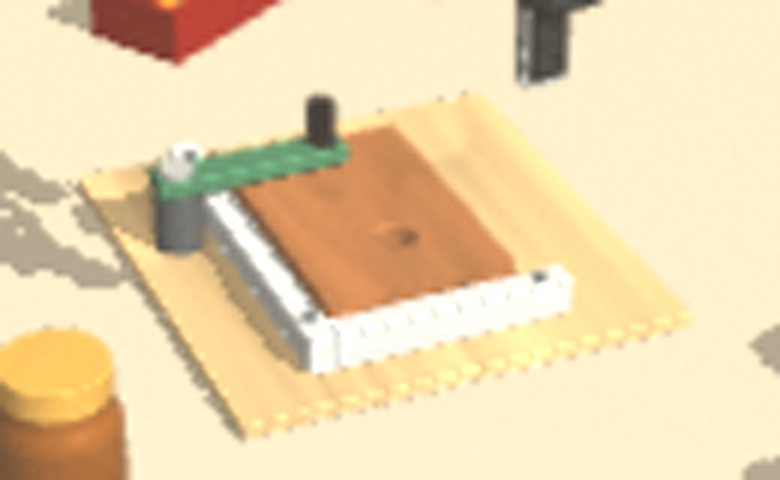

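View pics/t12b.png

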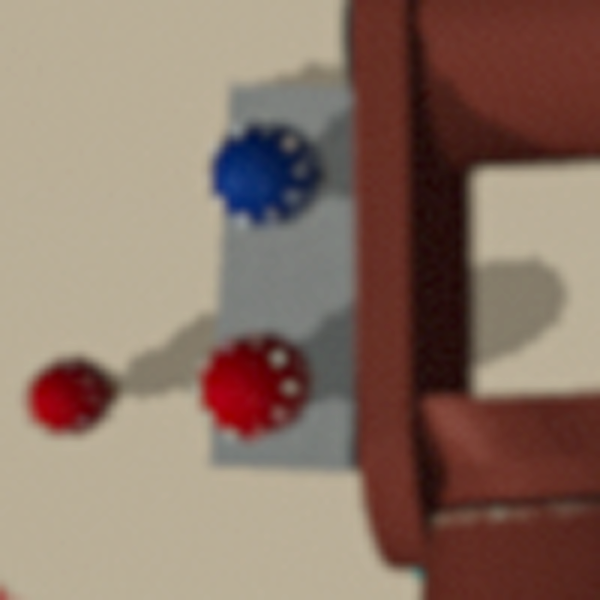

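View pics/s12b.png

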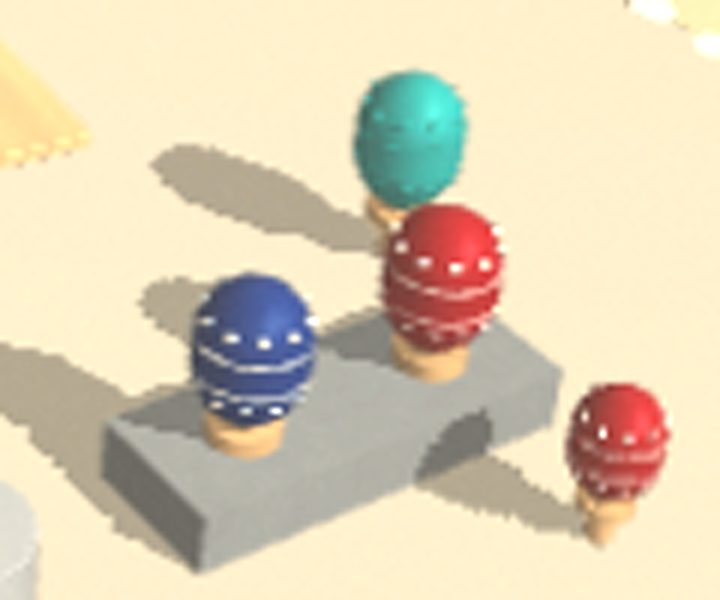

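```bash
python3 - <<'E'
from pl import *
T=grab("top");S=grab("scene")
def blob(r,box,f):
    x0,y0,x1,y1=box;h=cv2.cvtColor(r["color"][y0:y1,x0:x1],cv2.COLOR_RGB2HSV)
    m=f(h).astype(np.uint8);n,l,s,c=cv2.connectedComponentsWithStats(m)
    i=1+np.argmax(s[1:,4]);
    cn=max(cv2.findContours((l==i).astype(np.uint8),0,2)[0],key=cv2.contourArea);hull=cv2.convexHull(cn)
    M=cv2.moments(hull);return np.array([M['m10']/M['m00']+x0,M['m01']/M['m00']+y0]),s[i]
red=lambda h:((h[...,0]<8)|(h[...,0]>172))&(h[...,1]>140)&(h[...,2]>60)
blue=lambda h:(h[...,0]>105)&(h[...,0]<130)&(h[...,1]>120)&(h[...,2]>40)
for f,bt,bs in((red,(200,232,226,256),(410,225,437,256)),(blue,(200,195,226,220),(378,236,406,270))):
    a,sa=blob(T,bt,f);b,sb=blob(S,bs,f);p,e=tri(T,a,S,b);print(a,b,p,e,sa,sb, onz(T,[a],.0735)[0,:2],onz(S,[b],.0735)[0,:2])
# bore
bt=np.array((318,341))/6+[280,150]-.5;bs=np.array((402,236))/6+[250,165]-.5
print('bore',onz(T,[bt],.036),onz(S,[bs],.036),tri(T,bt,S,bs),'exp',jw(4,40))
kt=np.array((490,345))/6+[280,150]-.5;ks=np.array((320,100))/6+[250,165]-.5
print('knob',wj(onz(T,[kt],.074)[0]),wj(onz(S,[ks],.074)[0]),'exp',(12,-40))
E
```

```text
[210.58688525 244.61967213] [424.84501062 236.38428875] [0.44356375 0.32054443 0.08613362] 0.003615126406898497 [  4   5  15  16 154] [  8   5  15  14 158] [0.44404899 0.32327293] [0.42811843 0.30922665]
[213.0893796  208.90115668] [395.5986733 248.5721393] [0.54116379 0.31666553 0.08498384] 0.010980669200554401 [  6   7  16  15 153] [13  6 11 14 95] [0.5457139  0.31663397] [0.52527995 0.30816413]
bore [[ 0.55119852 -0.02520208  0.036     ]] [[ 0.5475656  -0.02304656  0.036     ]] (array([ 0.54942776, -0.02404469,  0.03617789]), np.float64(0.00421830119929411)) exp [ 0.55157672 -0.02400749]
knob [ 11.91896991 -41.38322848] [  9.78107425 -42.49590899] exp (12, -40)
```

```bash
python3 - <<'E'
from pl import *
T=grab("top");S=grab("scene")
def t2(c):return np.array(c)/6+[170,180]-.5
def s2(c):return np.array(c)/6+[350,195]-.5
print(onz(T,[t2((256,386))],.074),onz(S,[s2((443.5,279))],.074), onz(T,[t2((70,397))],.04),onz(T,[t2((455,532))],.05))
plan(((.4465,.318),.2,-48),((.4465,.318),.052,-48))
E
```

```text
[[0.44629837 0.31857017 0.074     ]] [[0.44564614 0.32235677 0.074     ]] [[0.43880506 0.42175372 0.04      ]] [[0.37410828 0.22861602 0.05      ]]
t 20.52 tcp [0.5775 0.0981 0.1971] jig [ 11.9 164.6] ydeg -98.40 F [0.8 0.  0.3] M [ 0.05  0.02 -0.03] open 0.0853 q [ 0.04 -0.01  1.74 -0.01  1.42  1.76]
cm [-16.18 -19.83  -0.39] deg [  0.3    0.18 -50.4 ]
cm [-16.17 -19.92  14.41] deg [  0.3    0.18 -50.4 ]
```

play_rows:
  motion:
    - [[-1,-4,-5,0,0,0,-10],[-1,-8,-10,0,0,0,-20],[-1,-12,-15,0,0,0,-30],[-1,-16.2,-20.1,0,0,0,-40],[-1,-16.2,-20.1,0,0,0,-50.4],[-1,-16.2,-20.1,0,0,0,-50.4],[-1,-16.2,-20.1,0,0,0,-50.4],[-1,-16.2,-20.1,3,0,0,-50.4],[-1,-16.2,-20.1,3,0,0,-50.4]]

```text
t: 21.65
tool_pos: [0.4457, 0.3187, 0.1634]
tool_rot: [2.93, 1.119, -0.014]
contact_force: [0.7, -0.4, 0.8]
opening: 0.0854
```

```bash
python3 - <<'E'
from pl import *
r=grab("scene"); crop(r,340,150,480,290,5,"s13.png")
plan(((.446,.320),.052,-48))
E
```

```text
t 21.70 tcp [0.4465 0.3193 0.165 ] jig [-149.9  364.3] ydeg -48.16 F [-0.1  1.   1.4] M [-0.02  0.   -0.07] open 0.0853 q [ 0.49 -0.07  1.85 -0.    1.37  1.33]
cm [ 0.1  -0.12 11.3 ] deg [ 0.16  0.43 -0.16]
```

View pics/s13.png

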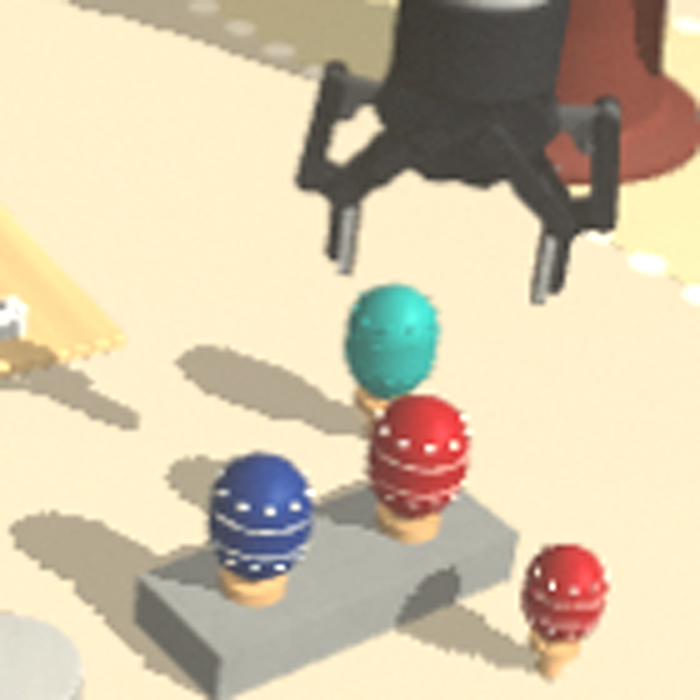

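play_rows:
  motion:
    - [[-1,0.1,-0.1,4,0,0,0],[-1,0.1,-0.1,8,0,0,0],[-1,0.1,-0.1,11.3,0,0,0],[-1,0.1,-0.1,11.3,0,0,0],[-1,0.1,-0.1,11.3,0,0,0],[-0.3,0.1,-0.1,11.3,0,0,0],[-0.1,0.1,-0.1,11.3,0,0,0],[0,0.1,-0.1,11.3,0,0,0],[0,0.1,-0.1,11.3,0,0,0],[0,0.1,-0.1,11.3,0,0,0]]
  newtons: 20

```text
t: 22.95
tool_pos: [0.4471, 0.3205, 0.0537]
tool_rot: [2.93, 1.12, -0.006]
contact_force: [-0.7, -0.1, 5.3]
opening: 0.0493
```

```bash
python3 - <<'E'
from pl import *
st()
r=grab("scene"); crop(r,340,150,480,290,5,"s14.png")
E
```

```text
t 22.95 tcp [0.4471 0.3205 0.0537] jig [-149.5  365.6] ydeg -48.16 F [-0.7 -0.1  5.3] M [-0.1   0.14 -0.02] open 0.0493 q [ 0.49  0.06  1.92 -0.    1.17  1.33]
```

View pics/s14.png

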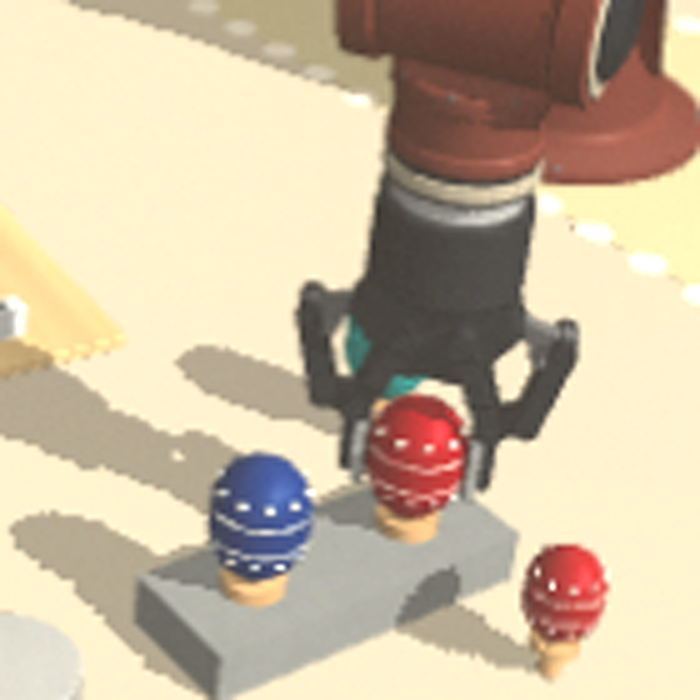

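play_rows:
  motion:
    - [[-0.7,0,0,0,0,0,0],[-0.7,0,0,0,0,0,0],[-0.7,0,0,0,0,0,0],[-0.7,0,0,0,0,0,-10],[-0.7,0,0,0,0,0,-20],[-0.7,0,0,0,0,0,-30],[-0.7,0,0,0,0,0,-40],[-0.7,0,0,0,0,0,-50],[-0.7,0,0,0,0,0,-60],[-0.7,0,0,0,0,0,-70],[-0.7,0,0,0,0,0,-80],[-0.7,0,0,0,0,0,-90],[-0.7,0,0,0,0,0,-90],[-0.7,0,0,0,0,0,-90],[-0.3,0,0,0,0,0,-90],[-0.1,0,0,0,0,0,-90],[0,0,0,0,0,0,-90],[0,0,0,0,0,0,-90],[0,0,0,0,0,0,-90]]
  newtons: 20

```text
t: 25.38
tool_pos: [0.4472, 0.3205, 0.0538]
tool_rot: [1.281, 2.867, -0.009]
contact_force: [0.8, -0.2, 0.8]
opening: 0.0496
```

```bash
python3 - <<'E'
from pl import *
st()
r=grab("scene"); crop(r,340,150,480,290,5,"s15.png")
E
```

```text
t 25.38 tcp [0.4472 0.3205 0.0538] jig [-149.4  365.7] ydeg 41.83 F [ 0.8 -0.2  0.8] M [-0.01  0.04 -0.01] open 0.0496 q [ 0.49  0.06  1.92 -0.    1.17 -0.24]
```

View pics/s15.png

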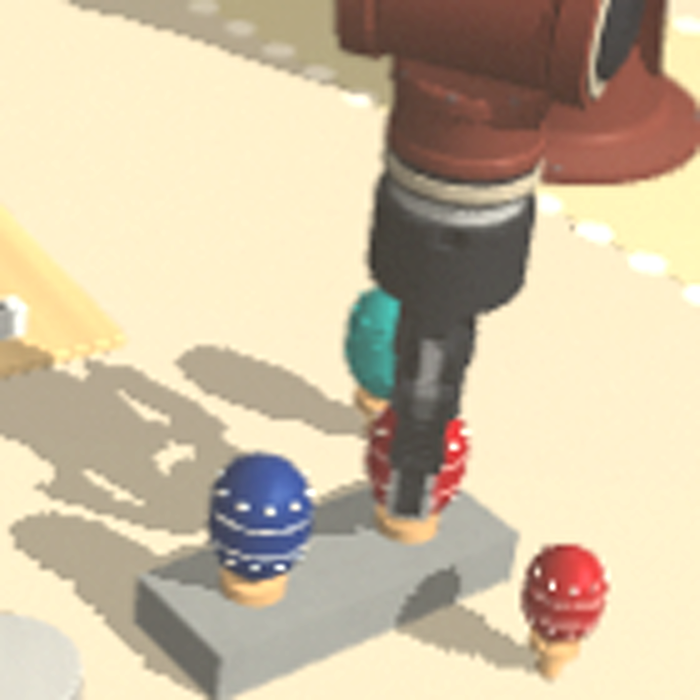

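play_rows:
  motion:
    - [[0.05,0,0,0,0,0,0],[0.1,0,0,0,0,0,0],[0.1,0,0,0,0,0,0],[0.1,0,0,-0.5,0,0,0],[0.1,0,0,-1.5,0,0,0],[0.1,0,0,-3,0,0,0],[0.1,0,0,-5,0,0,0],[0.1,0,0,-8,0,0,0],[0.1,0,0,-11,0,0,0],[0.1,0,0,-12,0,0,0],[0.1,0,0,-12,0,0,0]]
  newtons: 40

```text
t: 26.8
tool_pos: [0.4478, 0.3215, 0.175]
tool_rot: [1.281, 2.866, -0.007]
contact_force: [0.2, -0.1, -2.1]
opening: 0.0488
```

```bash
python3 - <<'E'
from pl import *
plan((jw(4.5,40),.174,-8.35))
r=grab("scene"); crop(r,340,130,480,270,5,"s16.png")
E
```

```text
t 26.80 tcp [0.4478 0.3215 0.175 ] jig [-148.9  366.7] ydeg 41.84 F [ 0.2 -0.1 -2.1] M [ 0.08 -0.02  0.05] open 0.0488 q [ 0.49 -0.08  1.84 -0.    1.38 -0.24]
cm [-32.7  -15.28   0.27] deg [-5.000e-02  2.900e-01  5.019e+01]
```

View pics/s16.png

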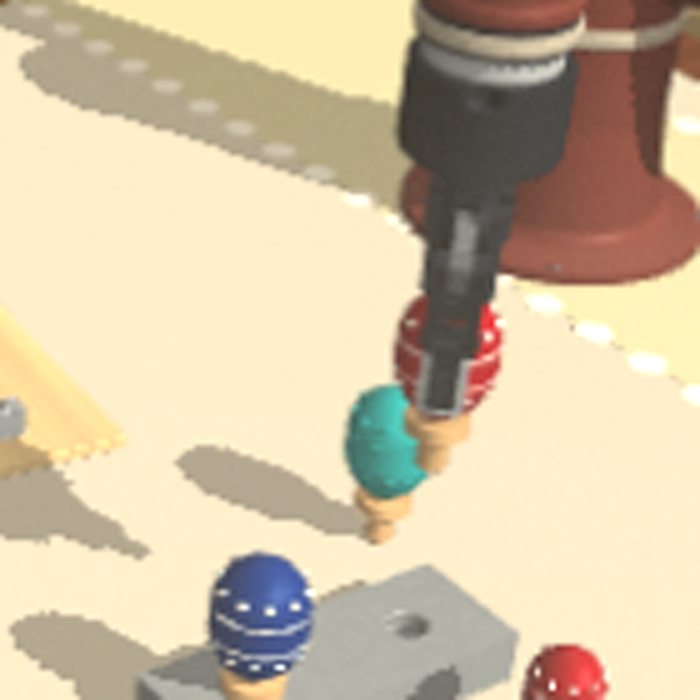

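The red egg is lifted and upright. Carrying it over the bore.

play_rows:
  motion:
    - [[0.1,-1.5,-0.7,0,0,0,2],[0.1,-4.5,-2.1,0,0,0,7],[0.1,-8.2,-3.8,0,0,0,12],[0.1,-12,-5.6,0,0,0,18],[0.1,-16,-7.5,0,0,0,24],[0.1,-20,-9.3,0,0,0,30],[0.1,-24,-11.2,0,0,0,36],[0.1,-27.5,-12.8,0,0,0,42],[0.1,-30.5,-14.2,0,0,0,47],[0.1,-32,-15,0,0,0,50.2],[0.1,-32.7,-15.3,0,0,0,50.2],[0.1,-32.7,-15.3,2,0,0,50.2],[0.1,-32.7,-15.3,4.5,0,0,50.2],[0.1,-32.7,-15.3,6.5,0,0,50.2],[0.1,-32.7,-15.3,7.2,0,0,50.2],[0.1,-32.7,-15.3,7.2,0,0,50.2],[0.1,-32.7,-15.3,7.2,0,0,50.2]]

```text
t: 28.98
tool_pos: [0.5519, -0.025, 0.1045]
tool_rot: [2.374, 2.051, -0.006]
contact_force: [-0.1, -0.0, 0.1]
opening: 0.0488
```

```bash
python3 - <<'E'
from pl import *
plan((jw(4.5,40),.0598,-8.35))
r=grab("top");crop(r,280,150,410,260,6,"t17.png");r=grab("scene"); crop(r,270,135,370,235,7,"s17.png")
o=ctrl.get_obs()["tool_pos"]
# predicted foot & bore pixels
print(proj(r,np.r_[o[:2],o[2]-.0458]),proj(r,np.r_[jw(4.5,40),.036]))
E
```

```text
t 28.98 tcp [ 0.5519 -0.025   0.1045] jig [ 4.5 39. ] ydeg -8.35 F [-0.1 -0.   0.1] M [-0.07 -0.   -0.03] open 0.0488 q [-0.18 -0.01  1.89 -0.01  1.25 -0.03]
cm [ 0.13 -0.    4.47] deg [ 0.06  0.36 -0.  ]
[[314.90364979 197.42956414]] [[315.04678836 204.09952421]]
```

View pics/s17.png

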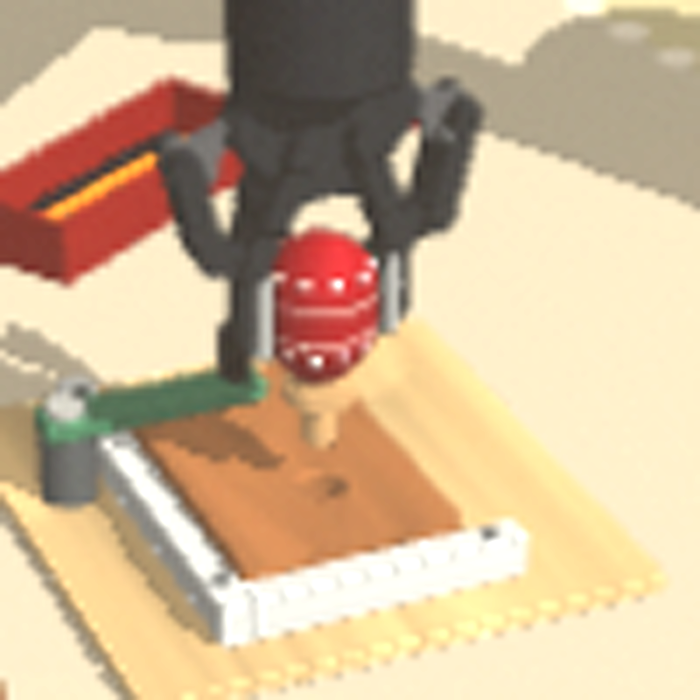

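View pics/t17.png

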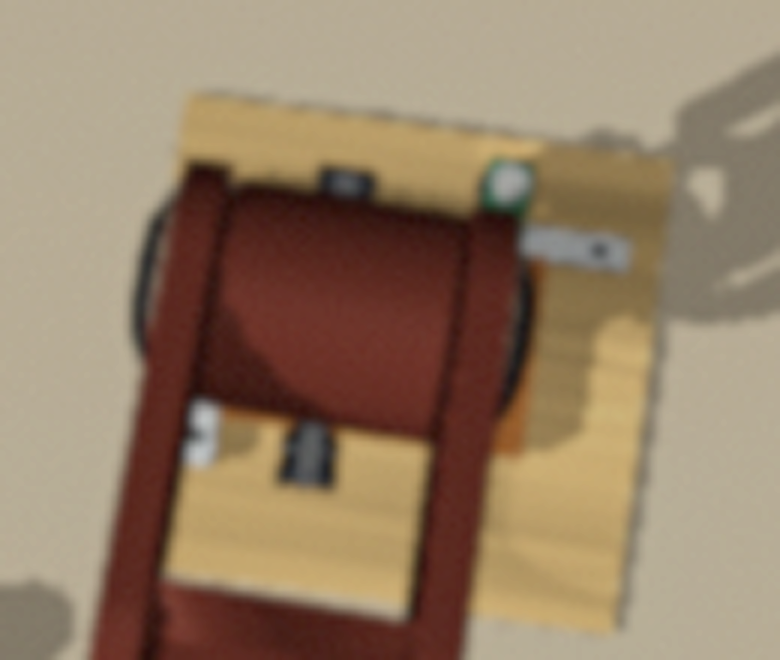

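```bash
python3 - <<'E'
from pl import *
r=grab("scene")
a=np.linspace(0,2*np.pi,9)[:-1]
pts=[]
b=jw(4.0,40)
for t in a: pts.append(np.r_[b+.010*np.array([np.cos(t),np.sin(t)]),.036])
P=proj(r,np.array(pts))
crop(r,295,180,345,220,15,"s18.png"); crop(r,295,180,345,220,15,"s18b.png",P)
E
```

```text
(no output)
```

View pics/s18.png

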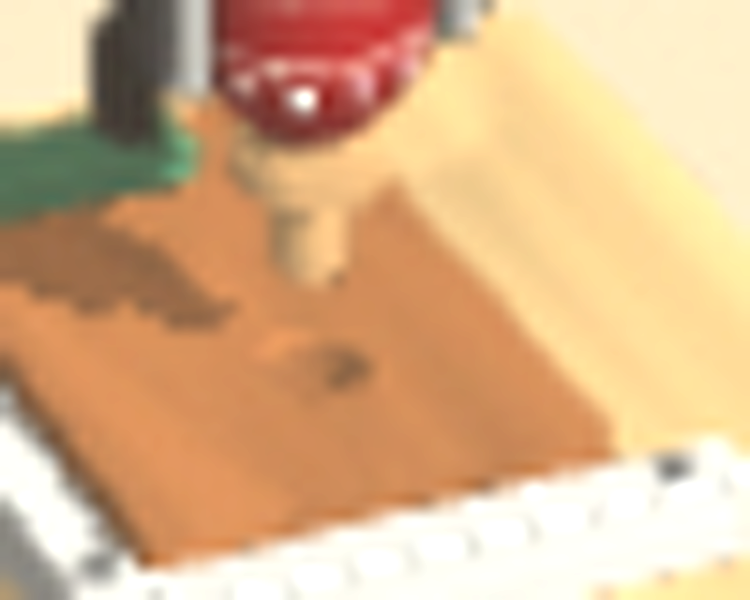

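View pics/s18b.png

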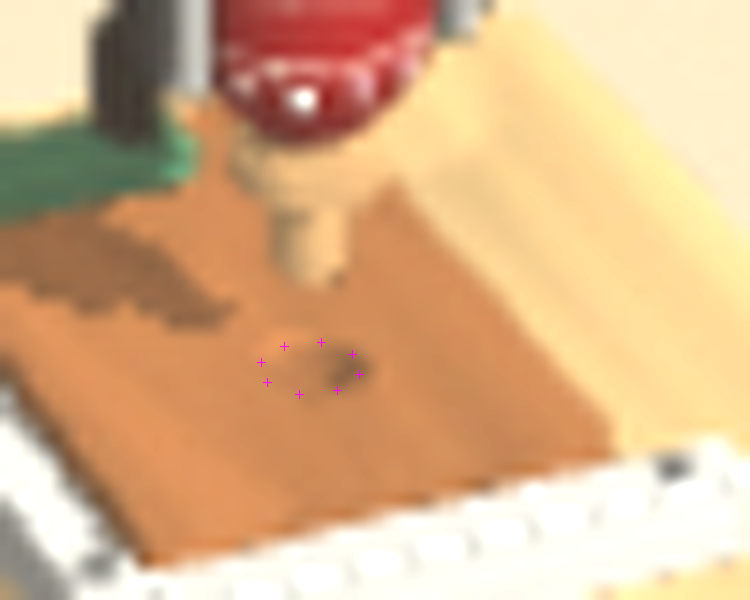

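The predicted bore circle overlays the visible hole to about 1 mm, and the stem foot projects exactly where expected. Lowering the egg with force checks.

play_rows:
  motion:
    - [[0.1,0.13,-0.06,0.5,0,0.3,0],[0.1,0.13,-0.06,1.2,0,0.3,0],[0.1,0.13,-0.06,1.7,0,0.3,0],[0.1,0.13,-0.06,2.1,0,0.3,0],[0.1,0.13,-0.06,2.4,0,0.3,0],[0.1,0.13,-0.06,2.7,0,0.3,0],[0.1,0.13,-0.06,2.7,0,0.3,0]]

```text
t: 30.0
tool_pos: [0.5512, -0.0239, 0.0772]
tool_rot: [2.377, 2.053, -0.001]
contact_force: [-0.3, -0.8, -0.8]
opening: 0.0487
```

```bash
python3 - <<'E'
from pl import *
plan((jw(3.8,40.3),.0598,-8.35))
r=grab("scene");crop(r,285,160,355,220,11,"s19.png")
E
```

```text
t 30.00 tcp [ 0.5512 -0.0239  0.0772] jig [ 3.7 40. ] ydeg -8.37 F [-0.3 -0.8 -0.8] M [0.06 0.04 0.03] open 0.0487 q [-0.18  0.03  1.91 -0.    1.2  -0.03]
cm [0.03 0.01 1.74] deg [ 0.03  0.06 -0.02]
```

View pics/s19.png

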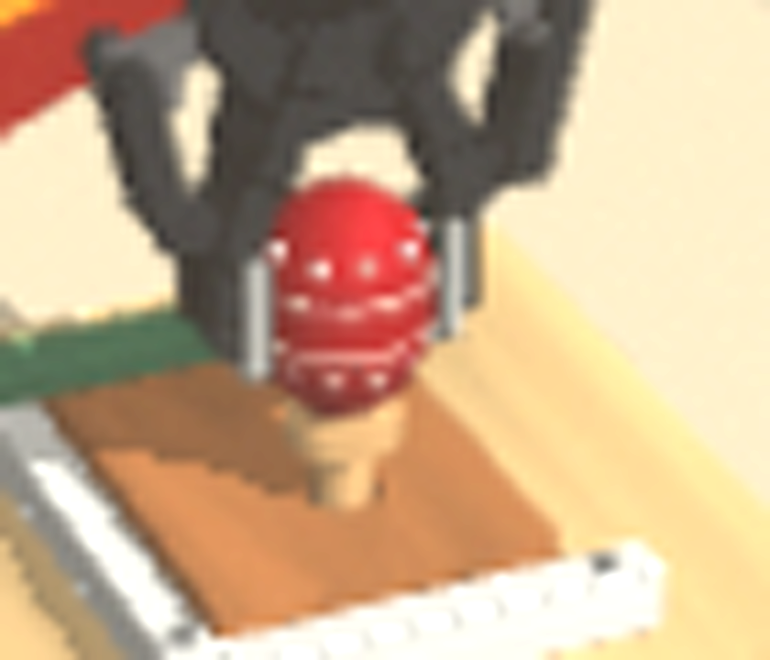

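The foot is 5 mm inside the hole with no contact force. Continuing down.

play_rows:
  motion:
    - [[0.1,0.03,0,0.3,0,0,0],[0.1,0.03,0,0.7,0,0,0],[0.1,0.03,0,1.1,0,0,0],[0.1,0.03,0,1.4,0,0,0],[0.1,0.03,0,1.6,0,0,0],[0.1,0.03,0,1.7,0,0,0],[0.1,0.03,0,1.7,0,0,0]]

```text
t: 30.92
tool_pos: [0.5515, -0.0237, 0.0605]
tool_rot: [2.376, 2.053, -0.0]
contact_force: [-0.0, 0.5, -0.5]
opening: 0.0487
```

```bash
python3 - <<'E'
from pl import *
st()
E
```

```text
t 30.93 tcp [ 0.5515 -0.0237  0.0605] jig [ 3.9 40.3] ydeg -8.36 F [-0.   0.5 -0.5] M [ 0.06  0.02 -0.  ] open 0.0487 q [-0.18  0.05  1.92 -0.    1.17 -0.03]
```

play_rows:
  motion:
    - [[0.1,0,0,0.1,0,0,0],[0.1,0,0,0.2,0,0,0],[0.1,0,0,0.3,0,0,0],[0.1,0,0,0.3,0,0,0]]

```text
t: 31.42
tool_pos: [0.5519, -0.0237, 0.0599]
tool_rot: [2.376, 2.053, -0.001]
contact_force: [-6.1, 1.6, 12.2]
opening: 0.0486
```

```bash
python3 - <<'E'
from pl import *
st()
r=grab("scene");crop(r,285,160,355,220,11,"s20.png")
E
```

```text
t 31.43 tcp [ 0.5519 -0.0237  0.0599] jig [ 4.2 40.4] ydeg -8.35 F [-6.1  1.6 12.2] M [0.17 1.25 0.07] open 0.0486 q [-0.18  0.05  1.92 -0.    1.17 -0.03]
```

View pics/s20.png

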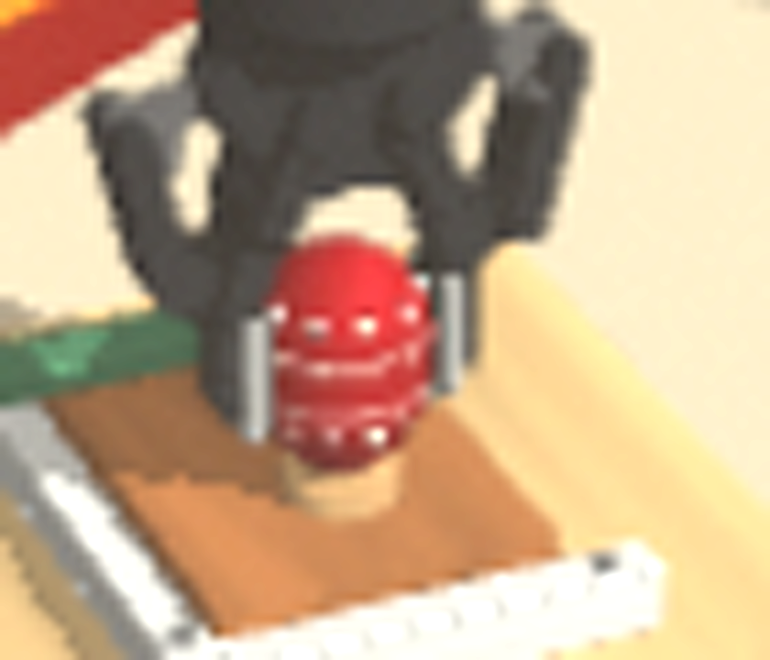

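Seated at the expected height, with 12 N reaction. I'll relieve, release and retreat.

play_rows:
  motion:
    - [[0.1,0,0,0,0,0,0],[0.1,0,0,0,0,0,0],[-0.4,0,0,0,0,0,0],[-0.9,0,0,0,0,0,0],[-0.9,0,0,0,0,0,0],[-0.9,0,0,0,0,0,0],[-0.9,0,0,-2,0,0,0],[-0.9,0,0,-5,0,0,0],[-0.9,0,0,-9,0,0,0],[-0.9,0,0,-15,0,0,0],[-0.9,0,0,-18,0,0,0],[-0.9,5,-3,-18,0,0,0],[-0.9,10,-7,-18,0,0,0],[-0.9,15,-12,-18,0,0,0],[-0.9,20,-12,-18,0,0,0],[-0.9,22,-12,-18,0,0,0],[-0.9,22,-12,-18,0,0,0],[-0.9,22,-12,-18,0,0,0]]

```text
t: 33.72
tool_pos: [0.4654, 0.2107, 0.2399]
tool_rot: [2.377, 2.051, -0.001]
contact_force: [0.2, 0.2, 0.2]
opening: 0.0813
```

```bash
python3 - <<'E'
from pl import *
st()
r=grab("top");crop(r,280,150,410,260,6,"t21.png");r=grab("scene"); crop(r,250,145,390,245,5,"s21.png");cv2.imwrite("pics/s21f.png",r["color"][:,:,::-1])
e=jw(4,40);print(proj(r,np.array([np.r_[e,.112],np.r_[e,.036]])))
E
```

```text
t 33.73 tcp [0.4654 0.2107 0.2399] jig [-115.4  259.6] ydeg -8.42 F [0.2 0.2 0.2] M [0.01 0.02 0.02] open 0.0813 q [ 0.28 -0.23  1.86 -0.    1.51  0.43]
[[315.17977066 181.96092791]
 [315.19929424 204.06419655]]
```

View pics/t21.png

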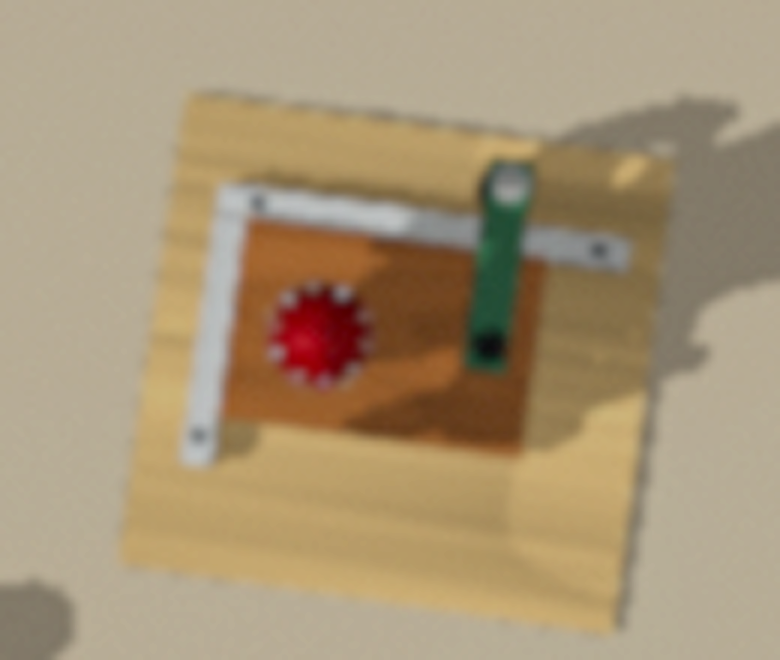

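View pics/s21.png

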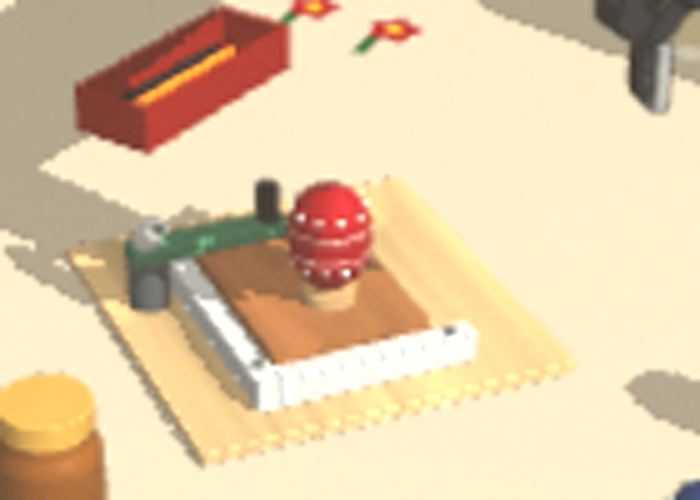

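View pics/s21f.png

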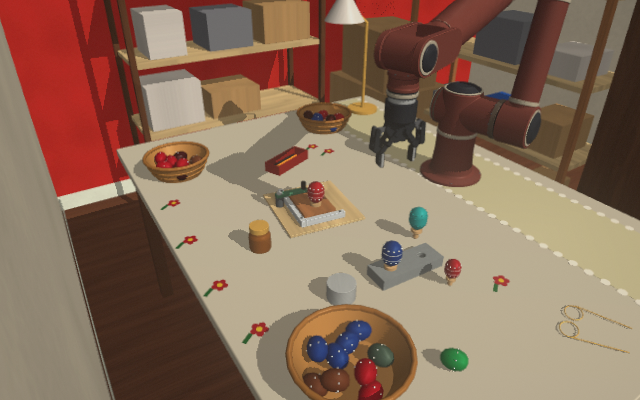

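The egg stands upright in the base at scene crop (330,235). The base is flush with both stops, the keeper is closed with its knob unmoved at top crop (490,345), and the blue egg and bystanders are in place. Handing in.

```bash
python3 -c "
from station import ctrl
print(ctrl.finish_job())"
```

```text
the job is handed in; nothing more can be done
None
```

The job is done and handed in at about 34 s of the 72 s allowed; the hand-in gives no verdict.

- **Base:** I pushed it against the back stop, then the side stop, then pressed it on the back stop again. The reaction was about 14 N each time, with the base's edges within about 1 mm of where they should be. Both camera views show it flush.
- **Keeper:** I swept it shut by its knob until the end stop pushed back with about 9 N. The knob was in the same place in the final picture.
- **Red egg:** I squeezed it twice at right angles to centre it, lifted it upright and lowered it into the hole. It went in freely until the collar seated at the expected height with about 12 N, and I released it. In the last pictures it stands upright.
- **Other items:** The blue egg is still standing in the rack. The pen box, jar and tin look unmoved, with the gripper clear of everything.

Two readings disagreed slightly. The cameras differed by up to about 5 mm on some positions, so I relied on the push contacts to place the hole. The contact on the base's front edge read about 1 mm off nominal, which is within the hole's clearance.

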